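# Load the test kiln, close it, fit the thermocouple and switch on

## Robot

A 7-joint arm with a two-finger parallel gripper is mounted at the origin on the work surface. World frame = base frame: x ahead of the robot, y to its left, z up, the work surface at z = 0. Lengths are in m, angles in rad, forces in N, time in s.
With the tool pointing down it reaches from about 0.4 to 0.875 m from the base axis. Payload 19.3 kg.
Tool frame: the origin (TCP) lies on the centre line of the jaws, within the pads' length; the fingertips stand 14 mm ahead of it and the grasp point (between the pads) lies 5 mm behind it; y points along the fingers, x is the direction in which the jaws open and shut, and the axes are right-handed (so a half turn about y gives the same grasp; the last joint's range is limited). The gripper opens to 85 mm and grips with 20 to 120 N. Pads are 22 mm wide; open, the fingers measure 114 mm over their backs; the gripper's body (76 mm by 85 mm) begins 54 mm behind the grasp point. The pads swing forward as they close: fully open they stand 13 mm farther back than shut.
Start: joints at [1.203, 0.521, -0.036, 1.599, 0.021, 1.021, -0.113], TCP at [0.183, -0.597, 0.245] pointing down, gripper open.
Joint ranges: [-2.91, 2.91], [-0.3, 2.13], [-1.5, 1.42], [0.17, 2.43], [-1.26, 4.41], [0.16, 1.93], [-2.52, 2.52]. Speed limits (rad/s): [1.89, 1.89, 2.39, 2.39, 3.01, 3.01, 3.01].

## Interface

Orientations are given as [roll, pitch, yaw] about the fixed x, y, z axes, in that order (R = Rz(yaw) Ry(pitch) Rx(roll)).
In Python, from workcell import monitor, grab_frame, workorder gives the robot as it stands.
- The arm moves only by the tool drive_tool, never from a script. Its argument "steps" is one flat list of numbers, 5 for each row, row after row: the finger opening in mm, from 0 to 85.4, then the shift along the world's x, y, z in mm, then the turn about the world's z in degrees. In form: [fingers, tx, ty, tz, twist, fingers, tx, ty, tz, twist, ...]. A call has exactly 5 rows; each row shifts and turns the commanded pose from where the row before left it; what a row does not reach is not made up. A row lasts 1/12 s, in which the tool goes at most 41.7 mm and 7.16 degrees, less where a joint would pass 70% of its speed; a pose out of reach is approached as far as the arm can. A call is refused whole if a number of a shift passes 41.7 or a number of a turn 7.16, either way. A call with a gripper value outside its range is refused whole. The fingers move at their own pace and stop on an object; "grip_force" is the grip in N (left out, the last holds). Time passes only in rows, so rows that do not move let the fingers close, or fill a call up. It gives the time, the measured TCP pose, the force and the opening at its end, in the units of the state.
- monitor.observe(): the state, without advancing time (a new reading comes with each control period).
- grab_frame(name): name is "side" or "top"; returns a dict with "frame" (384x512x3 uint8, red, green, blue), "vertical_fov" (degrees; the focal length in pixels is half the picture's height over the tangent of half this angle, whatever the lens; pixels are square), "cx", "cy" (the principal point, pixels), "k1" (the pictures are not rectified: a ray, as slopes to the right and down, at radius r is drawn at 1 + k1 r^2 times it, then the intrinsics apply), "xyz" and "orientation" of the camera in the world. Camera axes: x right, y down, z forward; pixel columns grow to the right and rows downward; lengths in m; the calibration is good to about 2 mm. A picture is of the moment at which its call begins. There is no depth.
- workorder.job_done(): hands the job in, once; it reports no verdict.
The state is a dict: "clock": time; "qpos": joint angles; "qd": joint speeds; "joint_efforts": joint torques, N m; "position": TCP position; "tool_rot": TCP orientation; "force": force on the tool from outside, world axes, zero at the start; "moment": the same for the moment, N m; "grip_width": finger opening in m.
Only numpy, scipy, OpenCV 4.12 (cv2) and the standard library are available. Lean on these libraries where they do the work, as an engineer would, in place of code of your own. Each camera call takes 0.05 s, during which the arm holds its last target. There are 200 camera calls.

## Task

Get the kiln ready and start it: first stand every grey clay owl upright on the chamber floor, clear of one another and of the walls; then set the lid down square on the kiln, its edges in line with the kiln's, push the yellow thermocouple probe through the hole in the lid until its flange sits on it, and last turn the red main switch clockwise all the way to on. Leave the finished blue owl and everything else on the table where it is.

Things in the scene. Friction and masses are not known exactly. Their poses are not given: they have to be found in the camera images.
- owl1: unfired owl figure of grey clay, a barrel on a flat foot: foot 42 mm across, 40 mm across from 10 to 60 mm up (good to grip 55 to 62 mm up), 80 mm tall with its ear tufts, about 0.1 kg; stands upright on the table; may be absent. Origin: centre of the foot's underside, z up; eyes look along its -x
- owl2: unfired owl figure of grey clay, a barrel on a flat foot: foot 42 mm across, 40 mm across from 10 to 60 mm up (good to grip 55 to 62 mm up), 80 mm tall with its ear tufts, about 0.1 kg; stands upright on the table; may be absent. Origin: centre of the foot's underside, z up; eyes look along its -x
- owl3: unfired owl figure of grey clay, a barrel on a flat foot: foot 42 mm across, 40 mm across from 10 to 60 mm up (good to grip 55 to 62 mm up), 80 mm tall with its ear tufts, about 0.1 kg; stands upright on the table; may be absent. Origin: centre of the foot's underside, z up; eyes look along its -x
- owl4: unfired owl figure of grey clay, a barrel on a flat foot: foot 42 mm across, 40 mm across from 10 to 60 mm up (good to grip 55 to 62 mm up), 80 mm tall with its ear tufts, about 0.1 kg; stands upright on the table; may be absent. Origin: centre of the foot's underside, z up; eyes look along its -x
- owl5: unfired owl figure of grey clay, a barrel on a flat foot: foot 42 mm across, 40 mm across from 10 to 60 mm up (good to grip 55 to 62 mm up), 80 mm tall with its ear tufts, about 0.1 kg; stands upright on the table; may be absent. Origin: centre of the foot's underside, z up; eyes look along its -x
- kiln: flat top-loading test kiln, fixed: 200 mm (x) by 330 mm (y) outside, open at the top, rim 155 mm above its underside; white fibre walls 30 mm thick round a chamber 140 mm (x) by 270 mm (y), 100 mm deep. Origin: centre of the underside, on the table; z up
- chamber_floor (a point): centre of the kiln's chamber floor, 55 mm above the table and 100 mm below the rim; axes as the kiln's (x across the chamber, y along it)
- kiln_rim (a point): centre of the chamber's mouth at the height of the flat rim, 155 mm above the table; axes as the kiln's
- lid: loose kiln lid, a flat white fibre slab of the same outline as the kiln, 200 mm (x) by 330 mm (y), 32 mm thick, about 0.6 kg, with a bar handle along its y in the middle of its top and one round hole for the probe. It lies flat on the table, its long side pointing away from the robot, and must be turned about a quarter turn to lie on the kiln; either way round will do. Origin: centre of the underside, z up
- lid_handle (a point): middle of the lid's wooden handle bar, 70 mm above the lid's underside (38 mm above its top); the bar is 14 mm wide, 14 mm high, 124 mm long along the lid's y, with 24 mm of free room beneath it between two posts 100 mm apart
- lid_port (a point): centre of the probe hole in the lid's top face: 12 mm in diameter, flared to 20 mm at the mouth, right through the 32 mm lid, with a dark square frame round it; at x = -45, y = +90 mm in the lid's frame
- probe: thermocouple probe, standing in the brick's hole at the start: white stem 8 mm in diameter reaching 50 mm down from the origin, tapered tip; steel flange 26 mm across and 6 mm thick that seats on the surface; above it a yellow square terminal head 30 by 30 mm, from 6 to 48 mm above the origin (good to grip 28 to 36 mm up), 0.12 kg. Origin: centre of the flange's underside, z up
- probe_tip (a point): tip of the probe's stem, 50 mm below the flange's underside
- brick_hole (a point): mouth of the hole in the buff brick that holds the probe at the start, in the middle of its top, 114 mm above the table; the brick is fixed, standing on end, 64 mm (x) by 76 mm (y) by 114 mm high, its hole 14 mm in diameter and right through
- main_switch_grip (a point): on the axis of the red rotary main switch on top of the grey controller, at gripping height: 142 mm above the table, 20 mm from the middle of the controller along its -y. The switch's bar grip is 42 mm long, 14 mm wide, 32 mm high (its top 149 mm above the table); the point's x axis runs along the bar and turns with it
- main_switch (a joint): main switch angle, rad: about 0 off (bar along the controller's x), grows as it is turned clockwise seen from above, stop at 1.57 (on, bar along the controller's y); light friction (0.04 N m), stays where it is left
- controller: grey kiln controller box, fixed: 80 mm (x) by 120 mm (y) by 105 mm high, the main switch on its top. Origin: centre of the underside
- blue_owl: glazed blue owl, already fired, same shape as the grey ones; to be left alone. Origin: centre of its underside
- glaze_jar: glaze jar with a black cap, 72 mm across, 85 mm tall; leave alone. Origin: centre of its underside
- water_mug: white mug, 76 mm across, 85 mm tall; leave alone. Origin: centre of its underside
- scraper: scraper with a black handle, 160 mm long, lying along its x; leave alone. Origin: its middle, on the table
- brush: brush, 180 mm long, lying along its x; leave alone. Origin: its middle, on the table
- kiln_post: pale kiln prop, 38 mm across, 75 mm tall, standing; leave alone. Origin: centre of its underside
- cone_box: small cardboard box, 60 by 90 by 35 mm high; leave alone. Origin: centre of its underside
There are look-alikes about, which are no part of the job. Leave any pink look-alike of the owl3 alone. What is shaped like the owl4 but green is not meant.

How it is judged:
On the way, in this order (a step that is already met when the one before it is completed fails the run):
1. every grey owl stands upright on the chamber floor, clear of the others and of the walls (x of owl1 in the frame of chamber_floor between -0.049 and 0.049 m and y of owl1 in the frame of chamber_floor between -0.114 and 0.114 m and z of owl1 in the frame of chamber_floor between -0.006 and 0.006 m and angle between each of owl1, owl2, owl3, owl4, owl5's own z axis and vertical below 0.12 rad and x of owl2 in the frame of chamber_floor between -0.049 and 0.049 m and y of owl2 in the frame of chamber_floor between -0.114 and 0.114 m and z of owl2 in the frame of chamber_floor between -0.006 and 0.006 m and x of owl3 in the frame of chamber_floor between -0.049 and 0.049 m and y of owl3 in the frame of chamber_floor between -0.114 and 0.114 m and z of owl3 in the frame of chamber_floor between -0.006 and 0.006 m and x of owl4 in the frame of chamber_floor between -0.049 and 0.049 m and y of owl4 in the frame of chamber_floor between -0.114 and 0.114 m and z of owl4 in the frame of chamber_floor between -0.006 and 0.006 m and x of owl5 in the frame of chamber_floor between -0.049 and 0.049 m and y of owl5 in the frame of chamber_floor between -0.114 and 0.114 m and z of owl5 in the frame of chamber_floor between -0.006 and 0.006 m and horizontal distance between owl1 and owl2 above 0.0435 m and horizontal distance between each of owl1, owl2 and owl3 above 0.0435 m and horizontal distance between each of owl1, owl2, owl3 and owl4 above 0.0435 m and horizontal distance between each of owl1, owl2, owl3, owl4 and owl5 above 0.0435 m), for 0.3 s.
2. the lid lies flat and square on the kiln (x of lid in the frame of kiln_rim between -0.015 and 0.015 m and y of lid in the frame of kiln_rim between -0.015 and 0.015 m and z of lid in the frame of kiln_rim between -0.005 and 0.005 m and angle between the y axis of lid and the y axis of kiln, either way round below 0.1 rad and angle between lid's own z axis and vertical below 0.03 rad), for 0.3 s.
3. the probe is in the lid's hole, its flange on the lid (z of probe in the frame of lid_port between -0.004 and 0.004 m and horizontal distance between probe and lid_port below 0.005 m and horizontal distance between probe_tip and lid_port below 0.006 m and angle between probe's own z axis and vertical below 0.08 rad), for 0.3 s.
4. the main switch is turned on (value of joint main_switch above 1.3 rad), for 0.2 s.
At the end, for the whole second after the job is handed in: Every grey owl stands upright on the chamber floor, touching no other owl or wall; the lid lies on the rim within 15 mm and 0.1 rad of square, either way round; the probe is upright in the lid's hole, flange within 4 mm of the lid; the switch is past 1.3 rad; all is at rest (all of step 1 and all of step 2 and all of step 3 and linear speed of each of owl1, owl2, owl3, owl4, owl5, lid, probe below 0.02 m/s and value of joint main_switch above 1.3 rad).
It fails at once if the blue owl is disturbed (moved more than 4 cm) (distance of blue_owl from where it was at the start of the episode above 0.04 m).
It fails at once if another thing on the table is disturbed (moved more than 4 cm) (distance of any of glaze_jar, water_mug, scraper, brush, kiln_post, cone_box from where it was at the start of the episode above 0.04 m).
Of owl1, owl2, owl3, owl4, owl5 only 3 to 5 are there at a start; the rules pass over those that are not, and their reading is None.
At some moment in a run one of lid may be knocked a few centimetres aside while the robot is not near it.
Once in a run the grip may slacken for a moment while it holds something.
It also fails if it takes over 210 s, if anything falls off the work surface, if the arm or the gripper's body presses on something with over 40 N, if the wrist force passes 120 N, or if a joint passes its speed limit or range.

## Working session

There is one attempt and no reset: what is moved stays moved. The work goes in short steps, Python scripts to look and compute and a tool call to move; the robot and the scene stay as the last step left them, time stands still between calls to the robot, and variables do not carry over. Pictures are saved under pics/ and viewed, about 12 in all and at most 16, crops included, and the job is handed in when it is done.

Besides the shell and the picture viewer there is one more tool, called after "Emit:" in YAML: its name, and indented under it one key for each argument. drive_tool: Moves the arm, as the interface text tells. Its arguments: {"type":"object","properties":{"steps":{"type":"array"},"grip_force":{"type":"number"}},"required":["steps"]}

```bash
mkdir -p pics; ls
cat > h.py <<'E'
import numpy as np, cv2
from workcell import monitor, grab_frame, workorder
from scipy.spatial.transform import Rotation as R
def K(g):
    f=g["frame"].shape[0]/2/np.tan(np.radians(g["vertical_fov"])/2); return f
def rot(g):
    o=np.array(g["orientation"],float)
    return R.from_euler('xyz',o).as_matrix() if o.size==3 else (o if o.shape==(3,3) else None)
def ray(g,u,v):
    f=K(g); d=np.array([(u-g["cx"])/f,(v-g["cy"])/f]); r=d.copy()
    for _ in range(30): r=d/(1+g["k1"]*(r@r))
    return np.array(g["xyz"]),rot(g)@np.array([r[0],r[1],1])
def onplane(g,u,v,z):
    o,d=ray(g,u,v); return o+d*(z-o[2])/d[2]
def proj(g,p):
    q=rot(g).T@(np.array(p)-g["xyz"]); s=q[:2]/q[2]; s=s*(1+g["k1"]*(s@s)); return s*K(g)+[g["cx"],g["cy"]]
def shot(name,tag,scale=1.5,crop=None):
    g=grab_frame(name); im=g["frame"]
    np.savez(f"pics/{tag}.npz",**g)
    if crop: x0,y0,x1,y1=crop; im=im[y0:y1,x0:x1]
    cv2.imwrite(f"pics/{tag}.png",cv2.cvtColor(cv2.resize(im,None,fx=scale,fy=scale,interpolation=cv2.INTER_CUBIC),cv2.COLOR_RGB2BGR)); return g
def load(tag):
    z=np.load(f"pics/{tag}.npz",allow_pickle=True); return {k:(z[k] if z[k].shape else z[k].item()) for k in z}
E
python3 - <<'E'
from h import *
for n in("top","side"):
    g=shot(n,n+"0"); print({k:v for k,v in g.items() if k!="frame"})
print(monitor.observe())
E
```

```text
pics
{'vertical_fov': 47.791676457562474, 'cx': 257.0662062984798, 'cy': 185.85409153752548, 'k1': -0.15861964241645718, 'xyz': array([0.37790351, 0.05343095, 1.70568036]), 'orientation': array([-3.0165886 , -0.01635424, -1.54996686])}
{'vertical_fov': 52.745074728808746, 'cx': 259.84560040881564, 'cy': 186.71142415767065, 'k1': -0.10525314208805629, 'xyz': array([0.32874161, 0.83053692, 0.93908567]), 'orientation': array([-2.34576831, -0.02150683, -2.82482538])}
{'clock': 0.1, 'qpos': array([ 1.20281025,  0.5219484 , -0.03630377,  1.59995947,  0.02123527,
        1.02107999, -0.11279471]), 'qd': array([-0.00072552, -0.00076858, -0.00017735, -0.00070253,  0.0001742 ,
        0.00010678, -0.00060515]), 'joint_efforts': array([ 7.07002881e-03, -9.28479910e+01,  1.98618606e+00, -3.70532191e+01,
        1.84354495e-02,  5.28543562e-03,  1.36909180e-04]), 'position': array([ 0.18324037, -0.59723551,  0.24478426]), 'tool_rot': array([-1.57090817e+00,  1.00360809e-03, -1.27301791e+00]), 'force': array([ 0.30471413, -0.56733677,  0.38504703]), 'moment': array([-0.01761895,  0.02651851, -0.01147549]), 'grip_width': 0.0851542064114046}
```

View pics/top0.png

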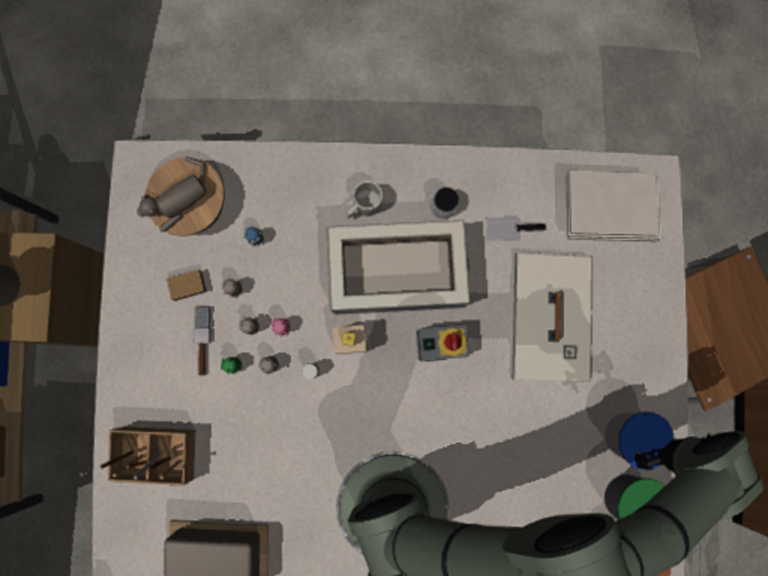

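View pics/side0.png

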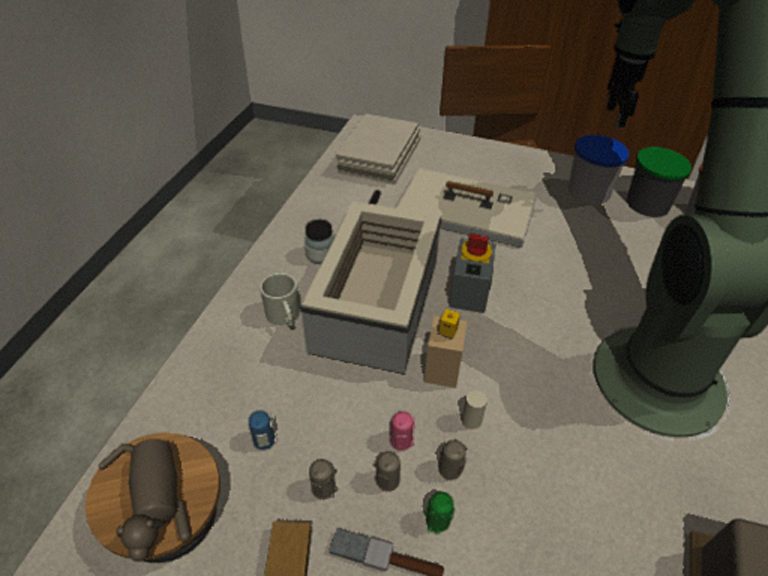

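Top view (pixels in the 1.5x image): grey owls at (233,287), (249,324) and (268,364). Look-alikes are blue (255,235), pink (281,325) and green (231,364), and the pale prop is at (310,370). I'll confirm the owls in a crop and measure.

Run:
```python
from h import *
t=load("top0");s=load("side0")
a=t["frame"][140:265,105:235]; b=s["frame"][260:365,160:340]
a=cv2.resize(a,None,fx=4,fy=4)[:, :]; 
cv2.imwrite("pics/c1.png",cv2.cvtColor(cv2.resize(np.vstack([cv2.resize(t["frame"][145:260,105:235],(390,345)) ,np.zeros((5,390,3),np.uint8),cv2.resize(b,(390,228))]),None,fx=1,fy=1),cv2.COLOR_RGB2BGR))
for n,g,pts in(("t",t,[(155,191),(166,216),(179,242)]),("s",s,[(215,318),(259,313),(301,306)])):
    for p in pts: print(n,p,cv2.cvtColor(g["frame"],cv2.COLOR_RGB2HSV)[p[1],p[0]],g["frame"][p[1],p[0]])
    print(g["frame"][200,200] if n=="t" else g["frame"][340,330])
    hsv=cv2.cvtColor(g["frame"],cv2.COLOR_RGB2HSV)
    m=((hsv[...,2]<118)).astype(np.uint8)
    k,l,st,c=cv2.connectedComponentsWithStats(m)
    for p in pts:
        print(p,[ (st[i],c[i]) for i in [l[p[1],p[0]]]])
# fixed things
def P(u,v,z): return np.round(onplane(t,u/1.5,v/1.5,z),4)
print("kiln rim corners",[P(*q,.155) for q in((328,228),(465,221),(470,303),(332,311))])
print("lid",[P(*q,.032) for q in((517,253),(592,255),(591,381),(514,379))])
print("handle",P(556,289,.07),P(556,343,.07),"port",P(570,352,.032))
print("probe",P(349,338,.162),"switch",P(453,341,.149),"switchbox",P(443,342,.105))
```

```text
t (155, 191) [16 34 97] [97 91 84]
t (166, 216) [ 16  34 114] [114 107  99]
t (179, 242) [ 15  33 125] [125 117 109]
[164 155 148]
(155, 191) [(array([149, 185,  21,  14, 194], dtype=int32), array([158.64948454, 190.40206186]))]
(166, 216) [(array([160, 209,  21,  14, 193], dtype=int32), array([170.39378238, 215.44559585]))]
(179, 242) [(array([    8,     0,   476,   384, 86409], dtype=int32), array([249.886366  , 203.06309528]))]
s (215, 318) [ 20  56 101] [101  94  79]
s (259, 313) [ 19  52 107] [107  99  85]
s (301, 306) [18 62 74] [74 67 56]
[149 141 128]
(215, 318) [(array([206, 306,  20,  28, 434], dtype=int32), array([214.61751152, 319.46543779]))]
(259, 313) [(array([248, 300,  19,  28, 424], dtype=int32), array([257.69811321, 313.58962264]))]
(301, 306) [(array([290, 292,  22,  29, 453], dtype=int32), array([300.42825607, 305.81015453]))]
kiln rim corners [array([0.6944, 0.1747, 0.155 ]), array([ 0.7201, -0.1591,  0.155 ]), array([ 0.5192, -0.1721,  0.155 ]), array([0.4927, 0.1586, 0.155 ])]
lid [array([ 0.6652, -0.3144,  0.032 ]), array([ 0.6653, -0.5185,  0.032 ]), array([ 0.3321, -0.5114,  0.032 ]), array([ 0.3358, -0.3062,  0.032 ])]
handle [ 0.5675 -0.4077  0.07  ] [ 0.429  -0.4067  0.07  ] port [ 0.4072 -0.4549  0.032 ]
probe [0.4291 0.116  0.162 ] switch [ 0.4275 -0.1326  0.149 ] switchbox [ 0.4259 -0.1131  0.105 ]
```

View pics/c1.png

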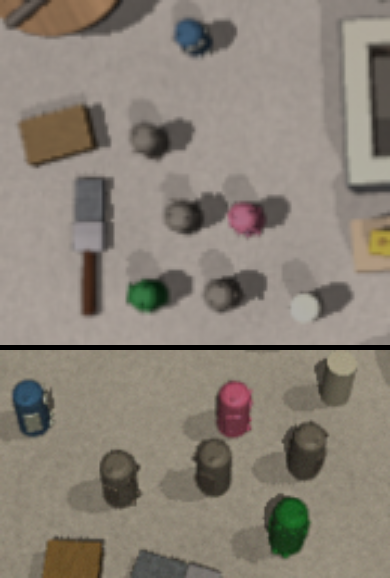

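The crop confirms three grey owls in both views, at (150,140), (183,215) and (222,293) in the upper panel. The blue, pink and green ones and the prop are clearly different. Next I'll measure precisely.

```bash
python3 - <<'E'
from h import *
t=load("top0");s=load("side0")
def tri(a,b):
    (o1,d1),(o2,d2)=ray(t,*a),ray(s,*b)
    A=np.stack([d1,-d2],1); x=np.linalg.lstsq(A,o2-o1,rcond=None)[0]
    p,q=o1+x[0]*d1,o2+x[1]*d2; return np.round((p+q)/2,4),round(np.linalg.norm(p-q),4)
ht=cv2.cvtColor(t["frame"],cv2.COLOR_RGB2HSV)
for a,b in(((155,191.5),(214.6,319.5)),((166,216.7),(257.7,313.6)),((179,242.6),(300.4,305.8))):
    print("owl top z.06",onplane(t,*a,.06)[:2].round(4),"side z.04",onplane(s,*b,.04)[:2].round(4),tri(a,b))
pts={"blue":(169,157),"pink":(187,217),"green":(154,243)}
for k,v in pts.items(): print(k,onplane(t,*v,.06)[:2].round(3))
print("post",onplane(t,207,247,.075)[:2].round(3))
# white slabs: V threshold
def rect(seed,z,lo):
    m=((ht[...,2]>lo)&(ht[...,1]<60)).astype(np.uint8)
    m=cv2.morphologyEx(m,cv2.MORPH_OPEN,np.ones((3,3)))
    k,l,st,c=cv2.connectedComponentsWithStats(m); i=l[seed[1],seed[0]]
    cs,_=cv2.findContours((l==i).astype(np.uint8),cv2.RETR_CCOMP,cv2.CHAIN_APPROX_NONE)
    for cc in cs:
        if len(cc)<60: continue
        w=np.array([onplane(t,*p[0],z)[:2] for p in cc],np.float32)*1000
        print(seed,st[i],cv2.minAreaRect(w))
for p in [(224,180),(370,200),(200,150)]: print(ht[p[1],p[0]])
rect((224,180),.155,175); rect((380,200),.032,170)
# yellow probe, handle
for nm,g in(("t",t),("s",s)):
    h=cv2.cvtColor(g["frame"],cv2.COLOR_RGB2HSV)
    m=((h[...,0]>20)&(h[...,0]<35)&(h[...,1]>150)).astype(np.uint8)
    k,l,st,c=cv2.connectedComponentsWithStats(m); print(nm,"yellow",[(st[i],c[i].round(1)) for i in range(1,k) if st[i][4]>15])
    m=(((h[...,0]<8)|(h[...,0]>172))&(h[...,1]>170)).astype(np.uint8)
    k,l,st,c=cv2.connectedComponentsWithStats(m); print(nm,"red",[(st[i],c[i].round(1)) for i in range(1,k) if st[i][4]>15])
E
python3 - <<'E'
import sys; sys.path.insert(0,'.')
from h import *
t=load("/..pics/top0") if 0 else None
E
python3 - <<'E'
from h import *
t=load("top0");s=load("side0")
a=cv2.resize(t["frame"][205:245,215:320],None,fx=6,fy=6,interpolation=cv2.INTER_CUBIC)
b=cv2.resize(t["frame"][160:260,335:400],None,fx=3,fy=3,interpolation=cv2.INTER_CUBIC)
c=cv2.resize(s["frame"][150:260,270:370],None,fx=3,fy=3,interpolation=cv2.INTER_CUBIC)
W=np.zeros((240+330,630,3),np.uint8); W[:240]=a; W[240:540,:195]=b; W[240:,200:500]=c
cv2.imwrite("pics/c2.png",W[...,::-1])
E
```

```text
owl top z.06 [0.5544 0.4224] side z.04 [0.5557 0.4361] (array([0.5586, 0.43  , 0.0265]), np.float64(0.0011))
owl top z.06 [0.4589 0.3754] side z.04 [0.4598 0.386 ] (array([0.4607, 0.3812, 0.0304]), np.float64(0.0009))
owl top z.06 [0.3621 0.3217] side z.04 [0.3632 0.3306] (array([0.3627, 0.3263, 0.0323]), np.float64(0.0017))
blue [0.69  0.374]
pink [0.46  0.295]
green [0.358 0.417]
post [0.349 0.213]
[ 23  26 175]
[ 12 123  56]
[ 13  26 160]
(224, 180) [     0      0    512    384 195970] ((589.4199829101562, 20.4207763671875), (1575.5242919921875, 2192.53369140625), 1.7414710521697998)
(224, 180) [     0      0    512    384 195970] ((546.2046508789062, 105.74305725097656), (94.21054077148438, 111.32896423339844), 1.7682691812515259)
(380, 200) [     0      0    512    384 193246] ((606.197509765625, 17.8023681640625), (1700.4951171875, 2366.445556640625), 1.7414745092391968)
(380, 200) [     0      0    512    384 193246] ((381.69140625, -378.98822021484375), (93.13059997558594, 143.40184020996094), 0.2733003795146942)
(380, 200) [     0      0    512    384 193246] ((586.0653076171875, -411.05126953125), (203.9846954345703, 160.76904296875), 86.78302764892578)
(380, 200) [     0      0    512    384 193246] ((627.4356079101562, 0.1607208251953125), (216.89950561523438, 357.7088623046875), 4.241355895996094)
t yellow [(array([293, 219,  18,  18, 129], dtype=int32), array([301.4, 227.9])), (array([229, 222,   8,   8,  53], dtype=int32), array([232.4, 225.3]))]
t red [(array([297, 222,  10,  11,  77], dtype=int32), array([301.3, 226.9]))]
s yellow [(array([307, 160,  21,  16, 125], dtype=int32), array([317. , 169.2])), (array([293, 206,  14,  19, 190], dtype=int32), array([299.1, 215.1]))]
s red [(array([312, 156,  13,  14, 146], dtype=int32), array([317.7, 162.8]))]
```

View pics/c2.png

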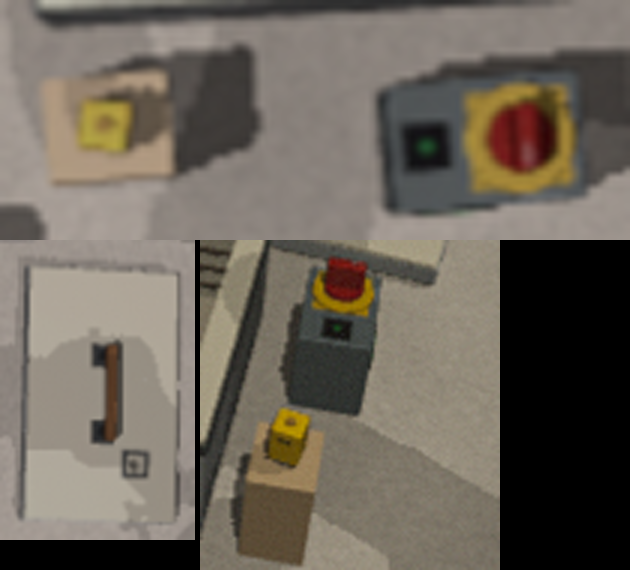

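c2 shows the probe head at px (232.5,226) and the switch bar at px (301.5,227) lying along world x (off). The lid port is at the lid's near right end. Owl positions are about (556,430), (460,382) and (363,327) mm. y is less certain, so I'll open the jaws along y to tolerate it. Moving towards owl 1 now.

Emit:
drive_tool:
  steps: [64,24,34,17,7.08,64,24,34,17,7.08,64,24,34,17,7.08,64,24,34,17,7.08,64,24,34,17,7.08]
  grip_force: 40

```text
clock: 0.52
position: [0.2951, -0.4382, 0.3246]
tool_rot: [-1.571, 0.0, -0.649]
force: [1.1, -0.5, 0.7]
grip_width: 0.0635
```

Emit:
drive_tool:
  steps: [64,24,34,0,7.08,64,24,34,0,7.08,64,24,34,0,7.08,64,24,34,0,7.08,64,24,34,0,7.08]

```text
clock: 0.93
position: [0.4152, -0.2681, 0.3242]
tool_rot: [-1.571, 0.0, -0.031]
force: [1.1, -1.1, -0.7]
grip_width: 0.0641
```

Emit:
drive_tool:
  steps: [64,24,34,0,7.08,64,24,34,0,7.08,64,24,34,0,7.08,64,24,34,0,7.08,64,24,34,0,7.08]

```text
clock: 1.35
position: [0.5353, -0.0982, 0.3241]
tool_rot: [-1.571, 0.0, 0.586]
force: [1.3, -1.0, 0.6]
grip_width: 0.0642
```

Emit:
drive_tool:
  steps: [64,1,34.5,0,7.08,64,1,34.5,0,7.08,64,1,34.5,0,7.08,64,1,34.5,0,7.08,64,1,34.5,0,7.08]

```text
clock: 1.77
position: [0.5393, 0.0741, 0.324]
tool_rot: [-1.571, 0.0, 1.204]
force: [1.5, -0.5, -0.6]
grip_width: 0.0641
```

Emit:
drive_tool:
  steps: [64,1,34.5,0,7.08,64,1,34.5,0,7.08,64,1,34.5,0,7.08,64,1,34.5,0,0,64,1,34.5,0,0]

```text
clock: 2.18
position: [0.5444, 0.2464, 0.3237]
tool_rot: [-1.57, 0.0, 1.57]
force: [0.9, -1.2, 0.6]
grip_width: 0.0641
```

Emit:
drive_tool:
  steps: [64,1,34.5,0,0,64,1,34.5,0,0,64,1,34.5,0,0,64,1,34.5,0,0,64,0,34.5,0,0]

```text
clock: 2.6
position: [0.5485, 0.419, 0.3235]
tool_rot: [-1.57, 0.001, 1.569]
force: [-0.2, -0.4, 1.1]
grip_width: 0.0641
```

Emit:
drive_tool:
  steps: [64,0,0,0,0,64,0,0,0,0,64,0,0,0,0,64,0,0,0,0,64,0,0,0,0]

```text
clock: 3.02
position: [0.5492, 0.4163, 0.3242]
tool_rot: [-1.571, 0.0, 1.567]
force: [-0.6, 0.6, -0.4]
grip_width: 0.064
```

Run:
```python
from h import *
o=monitor.observe(); print(o["position"],o["tool_rot"],o["qpos"].round(2),o["force"])
g=shot("side","s1",1); t=load("side0")
b=g["frame"][240:370,160:340]
cv2.imwrite("pics/s1c.png",cv2.resize(b,None,fx=4,fy=4,interpolation=cv2.INTER_CUBIC)[...,::-1])
```

```text
[0.54922846 0.41629654 0.32423435] [-1.57127321e+00  4.80469813e-04  1.56742257e+00] [-0.27  0.68 -0.84  1.28  0.5   1.39  0.48] [-0.58858229  0.60002422 -0.37585361]
```

View pics/s1c.png

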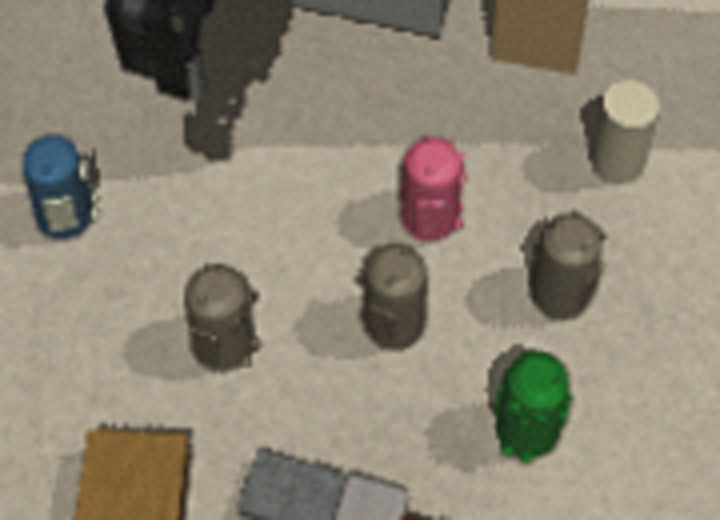

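Run:
```python
from h import *
s=load("s1")
for u,v in((221,369),(395,350),(562,319)):
    p=onplane(s,160+u/4-.4,240+v/4-.4,0); d=(p-s["xyz"])[:2]; d/=np.linalg.norm(d); print((p[:2]+.021*d).round(4))
```

```text
[0.5628 0.4316]
[0.4579 0.3814]
[0.3571 0.3257]
```

Emit:
drive_tool:
  steps: [66,4,7,-30,0,66,4,8,-35,0,66,0,0,-35,0,66,0,0,-30,0,66,0,0,-30,0]

```text
clock: 3.48
position: [0.5568, 0.4317, 0.1626]
tool_rot: [-1.571, 0.0, 1.568]
force: [1.0, -0.8, 0.6]
grip_width: 0.066
```

Emit:
drive_tool:
  steps: [66,0,0,-30,0,66,0,0,-25,0,66,0,0,-20,0,66,0,0,-20,0,66,0,0,-8,0]

```text
clock: 3.9
position: [0.5563, 0.431, 0.0585]
tool_rot: [-1.569, 0.002, 1.568]
force: [-0.1, -0.8, 0.2]
grip_width: 0.0662
```

Emit:
drive_tool:
  steps: [66,0,0,-5,0,66,0,0,0,0,30,0,0,0,0,30,0,0,0,0,30,0,0,0,0]

```text
clock: 4.32
position: [0.5573, 0.4328, 0.0576]
tool_rot: [-1.573, -0.001, 1.569]
force: [-0.5, -0.8, 5.7]
grip_width: 0.0389
```

Emit:
drive_tool:
  steps: [30,0,0,0,0,30,0,0,0,0,30,0,0,0,0,30,0,0,0,0,30,0,0,0,0]

```text
clock: 4.73
position: [0.5572, 0.4329, 0.0577]
tool_rot: [-1.572, -0.001, 1.569]
force: [-0.6, -1.3, 5.4]
grip_width: 0.0394
```

Emit:
drive_tool:
  steps: [30,0,0,20,0,30,0,0,35,0,30,0,0,35,0,30,0,0,35,0,30,0,-10,35,0]
  grip_force: 50

```text
clock: 5.15
position: [0.5556, 0.4241, 0.2187]
tool_rot: [-1.571, -0.002, 1.571]
force: [0.6, -0.5, -0.6]
grip_width: 0.0384
```

Emit:
drive_tool:
  steps: [30,4,-20,35,0,30,4,-30,35,0,30,4,-35,10,0,30,4,-35,0,0,30,4,-35,0,0]

```text
clock: 5.57
position: [0.5762, 0.2693, 0.2944]
tool_rot: [-1.573, -0.001, 1.569]
force: [1.0, -0.0, -0.8]
grip_width: 0.0386
```

Emit:
drive_tool:
  steps: [30,5,-35,0,0,30,5,-35,0,0,30,5,-35,0,0,30,5,-35,0,0,30,5,-30,0,0]

```text
clock: 5.98
position: [0.6013, 0.098, 0.2935]
tool_rot: [-1.572, 0.001, 1.568]
force: [0.5, -1.3, -0.3]
grip_width: 0.0383
```

Emit:
drive_tool:
  steps: [30,0,-11,0,0,30,0,-5,0,0,30,0,0,0,0,30,0,0,0,0,30,0,0,0,0]

```text
clock: 6.4
position: [0.6009, 0.0864, 0.2929]
tool_rot: [-1.571, -0.001, 1.571]
force: [0.4, 0.3, 0.3]
grip_width: 0.0386
```

Run:
```python
from h import *
g=shot("side","s2",1); o=monitor.observe(); print(o["position"],o["force"],o["grip_width"])
cv2.imwrite("pics/s2c.png",cv2.resize(g["frame"][70:260,190:360],None,fx=3,fy=3,interpolation=cv2.INTER_CUBIC)[...,::-1])
# kiln rim corners in side by hand (scaled 1.5 image)
for q in((348,207),(440,217),(404,318),(308,300)): print(onplane(load("side0"),q[0]/1.5,q[1]/1.5,.155).round(4))
```

```text
[0.60090011 0.08629671 0.29281786] [ 0.29101816  0.00208664 -1.01226846] 0.03851045447206325
[ 0.7214 -0.1246  0.155 ]
[ 0.52  -0.159  0.155]
[0.5073 0.1491 0.155 ]
[0.6892 0.1653 0.155 ]
```

View pics/s2c.png

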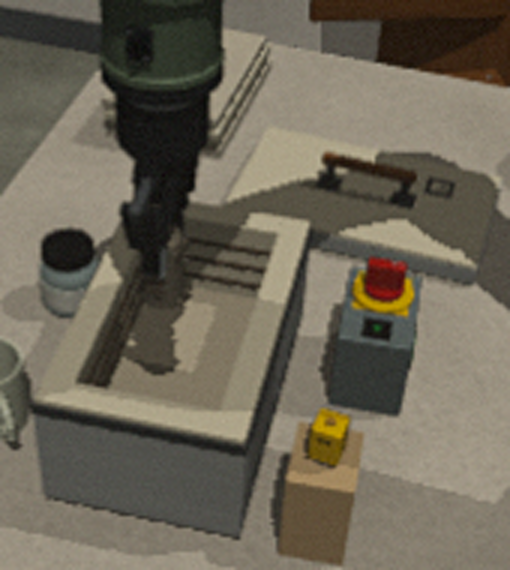

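The fingers still hold at 38.5 mm, but the owl isn't obvious below them in this crop. I'll check whether owl 1 left its spot and look closer.

Run:
```python
from h import *
g=load("s2");f=g["frame"]
print(f[314:322,214].mean(0), proj(g,[.601,.086,.293]),proj(g,[.601,.086,.23]),proj(g,[.601,.086,.279]))
a=cv2.resize(f[110:210,200:290],(540,600),interpolation=cv2.INTER_CUBIC)
a=np.clip(a.astype(float)*1.8,0,255).astype(np.uint8)
b=cv2.resize(f[300:340,190:280],(270,120)); W=np.zeros((600,800,3),np.uint8); W[:,:540]=a; W[:120,530:800]=b
cv2.imwrite("pics/s2d.png",W[...,::-1])
```

```text
[152.375 144.125 128.   ] [244.38114772 151.24421851] [244.51915526 169.10089759] [244.41220796 155.34139079]
```

View pics/s2d.png

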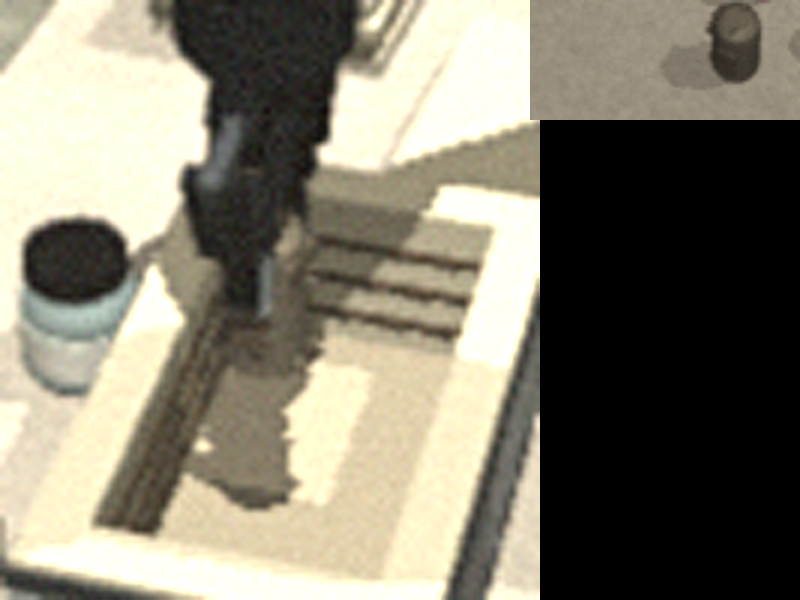

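The enlarged crop shows the grey barrel held under the black fingers, and owl 1's old spot is empty. Lowering it.

Emit:
drive_tool:
  steps: [30,0,-2,-30,0,30,0,0,-35,0,30,0,0,-35,0,30,0,0,-30,0,30,0,0,-20,0]

```text
clock: 6.87
position: [0.6, 0.0835, 0.1398]
tool_rot: [-1.568, 0.0, 1.571]
force: [0.7, -0.5, -1.1]
grip_width: 0.0385
```

Emit:
drive_tool:
  steps: [30,0,0,-15,0,30,0,0,-5,0,30,0,0,-3,0,30,0,0,-2,0,30,0,0,-2,0]

```text
clock: 7.28
position: [0.6018, 0.0829, 0.1166]
tool_rot: [-1.573, -0.0, 1.569]
force: [-0.1, -0.8, -1.2]
grip_width: 0.0386
```

Emit:
drive_tool:
  steps: [30,0,0,-1,0,30,0,0,0,0,30,0,0,0,0,30,0,0,0,0,30,0,0,0,0]

```text
clock: 7.7
position: [0.6013, 0.0826, 0.1148]
tool_rot: [-1.571, 0.0, 1.569]
force: [-0.0, -0.1, -0.4]
grip_width: 0.0386
```

Emit:
drive_tool:
  steps: [30,0,0,-1,0,30,0,0,-1,0,30,0,0,-1,0,30,0,0,0,0,30,0,0,0,0]

```text
clock: 8.12
position: [0.6018, 0.0825, 0.1126]
tool_rot: [-1.572, 0.0, 1.569]
force: [-1.9, -3.3, 14.7]
grip_width: 0.0387
```

Emit:
drive_tool:
  steps: [44,0,0,0,0,48,0,0,0,0,54,0,0,0,0,54,0,0,0,0,54,0,0,0,0]

```text
clock: 8.53
position: [0.6017, 0.0781, 0.1113]
tool_rot: [-1.571, 0.006, 1.566]
force: [2.6, -22.9, 1.5]
grip_width: 0.0537
```

Emit:
drive_tool:
  steps: [54,0,0,10,0,54,0,0,20,0,54,0,0,30,0,54,0,0,30,0,54,0,0,30,0]

```text
clock: 8.95
position: [0.6009, 0.0827, 0.2328]
tool_rot: [-1.57, -0.0, 1.569]
force: [0.5, -0.3, 0.8]
grip_width: 0.054
```

Emit:
drive_tool:
  steps: [60,-10,20,20,0,66,-15,30,10,0,66,-15,35,0,0,66,-15,35,0,0,66,-15,35,0,0]

```text
clock: 9.37
position: [0.5304, 0.2388, 0.2619]
tool_rot: [-1.571, -0.0, 1.568]
force: [0.9, 0.8, -0.4]
grip_width: 0.0656
```

Emit:
drive_tool:
  steps: [66,-15,35,0,0,66,-15,35,0,0,66,-15,30,0,0,66,-15,25,0,0,66,-11,18,0,0]

```text
clock: 9.78
position: [0.4581, 0.3832, 0.2616]
tool_rot: [-1.57, -0.001, 1.572]
force: [-0.2, -0.3, 0.5]
grip_width: 0.066
```

Emit:
drive_tool:
  steps: [66,0,0,0,0,66,0,0,0,0,66,0,0,0,0,66,0,0,0,0,66,0,0,0,0]

```text
clock: 10.2
position: [0.4609, 0.3796, 0.2615]
tool_rot: [-1.571, 0.0, 1.567]
force: [-0.6, 0.2, 1.1]
grip_width: 0.066
```

Run:
```python
from h import *
o=monitor.observe(); print(o["position"],o["force"])
g=shot("side","s3",1);t=shot("top","t3",1)
a=cv2.resize(g["frame"][130:260,195:300],(420,520),interpolation=cv2.INTER_CUBIC)
b=cv2.resize(t["frame"][140:215,210:320],(380,260),interpolation=cv2.INTER_CUBIC)
W=np.zeros((520,800,3),np.uint8); W[:,:420]=a; W[:260,420:]=b
cv2.imwrite("pics/s3c.png",W[...,::-1])
```

```text
[0.46091665 0.37962072 0.26150405] [-0.57104852  0.24370498  1.11628054]
```

View pics/s3c.png

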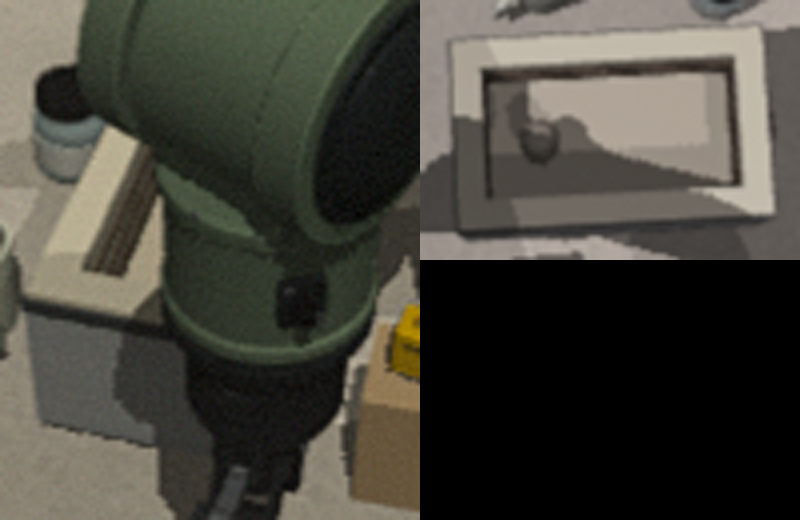

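Run:
```python
from h import *
t=load("t3")
P=lambda u,v,z: onplane(t,210+(u-420)/3.4545-.3,140+v/3.4667-.3,z)[:2].round(4)
print("owl",P(540,140,.115),P(540,140,.105))
print("outer",[P(*q,.155) for q in((450,38),(765,27),(777,214),(459,236))])
print("inner",[P(*q,.155) for q in((483,70),(734,59),(742,186),(489,199))])
```

```text
owl [0.5988 0.0788] [0.6002 0.079 ]
outer [array([0.6994, 0.1759]), array([ 0.7195, -0.1575]), array([ 0.5213, -0.171 ]), array([0.4911, 0.1598])]
inner [array([0.6659, 0.14  ]), array([ 0.6841, -0.1246]), array([ 0.5498, -0.134 ]), array([0.5303, 0.1297])]
```

The kiln centre is at (.6077,.002) with yaw .076. Owl 1 is upright at chamber (-2,+77) mm. A finger knuckle brushed the +y wall on opening, so I'll place the next ones with the jaws across x. Picking owl 2.

Emit:
drive_tool:
  steps: [66,0,2,-35,0,66,0,0,-35,0,66,0,0,-35,0,66,0,0,-30,0,66,0,0,-25,0]

```text
clock: 10.72
position: [0.46, 0.3817, 0.0993]
tool_rot: [-1.57, 0.001, 1.569]
force: [0.4, 0.0, 0.3]
grip_width: 0.0658
```

Emit:
drive_tool:
  steps: [66,0,0,-20,0,66,0,0,-15,0,66,0,0,-10,0,66,0,0,-4,0,66,0,0,0,0]

```text
clock: 11.13
position: [0.4602, 0.3825, 0.0524]
tool_rot: [-1.571, 0.0, 1.569]
force: [0.4, 0.0, 0.2]
grip_width: 0.0661
```

Emit:
drive_tool:
  steps: [30,0,0,0,0,30,0,0,0,0,30,0,0,0,0,30,0,0,0,0,30,0,0,0,0]

```text
clock: 11.55
position: [0.4608, 0.3828, 0.0539]
tool_rot: [-1.572, -0.001, 1.569]
force: [-0.2, -1.5, 6.2]
grip_width: 0.0389
```

Emit:
drive_tool:
  steps: [30,0,0,0,0,30,0,0,10,0,30,0,0,30,0,30,0,0,35,0,30,0,0,35,0]

```text
clock: 11.97
position: [0.4597, 0.3825, 0.1648]
tool_rot: [-1.57, -0.0, 1.57]
force: [0.7, 0.0, -0.2]
grip_width: 0.0387
```

Emit:
drive_tool:
  steps: [30,0,0,35,0,30,0,0,35,0,30,0,0,30,0,30,0,0,25,0,30,0,0,0,0]

```text
clock: 12.38
position: [0.4606, 0.384, 0.2937]
tool_rot: [-1.576, -0.005, 1.569]
force: [0.9, 0.3, -1.7]
grip_width: 0.0387
```

Emit:
drive_tool:
  steps: [30,12,-20,0,-7.15,30,12,-34,0,-7.15,30,12,-34,0,-7.15,30,12,-34,0,-7.15,30,12,-34,0,-7.15]

```text
clock: 12.8
position: [0.5202, 0.2249, 0.2883]
tool_rot: [-1.571, -0.0, 0.939]
force: [1.7, 0.1, -1.6]
grip_width: 0.0387
```

Emit:
drive_tool:
  steps: [30,12,-34,0,-7.15,30,12,-34,0,-7.15,30,12,-34,0,-7.15,30,12,-34,0,-7.15,30,12,-34,0,-7.15]

```text
clock: 13.22
position: [0.5802, 0.0549, 0.2884]
tool_rot: [-1.571, -0.001, 0.315]
force: [-0.2, 1.0, -1.9]
grip_width: 0.0385
```

Emit:
drive_tool:
  steps: [30,12,-34,0,-7.15,30,12,-24,0,-7.15,30,3,-1,0,0,30,0,0,0,0,30,0,0,0,0]

```text
clock: 13.63
position: [0.6068, -0.0015, 0.2879]
tool_rot: [-1.57, 0.0, 0.074]
force: [-0.1, 1.1, -1.0]
grip_width: 0.0385
```

Emit:
drive_tool:
  steps: [30,0,0,-30,0,30,0,0,-35,0,30,0,0,-35,0,30,0,0,-30,0,30,0,0,-20,0]

```text
clock: 14.05
position: [0.6056, -0.0009, 0.1352]
tool_rot: [-1.57, 0.002, 0.075]
force: [0.2, 1.2, -1.8]
grip_width: 0.0386
```

Emit:
drive_tool:
  steps: [30,0,0,-14,0,30,0,0,-6,0,30,0,0,-3,0,30,0,0,-2,0,30,0,0,0,0]

```text
clock: 14.47
position: [0.6074, -0.002, 0.1133]
tool_rot: [-1.571, -0.001, 0.072]
force: [-0.4, 0.5, -0.4]
grip_width: 0.0388
```

Emit:
drive_tool:
  steps: [30,0,0,-1,0,30,0,0,-1,0,30,0,0,0,0,30,0,0,0,0,30,0,0,0,0]

```text
clock: 14.88
position: [0.6073, -0.0025, 0.1108]
tool_rot: [-1.571, -0.0, 0.072]
force: [0.5, -0.8, -1.0]
grip_width: 0.0389
```

Emit:
drive_tool:
  steps: [30,0,0,-1,0,30,0,0,-1,0,30,0,0,0,0,42,0,0,0,0,46,0,0,0,0]

```text
clock: 15.3
position: [0.6072, -0.0024, 0.1086]
tool_rot: [-1.571, -0.0, 0.072]
force: [-0.2, -0.3, -0.3]
grip_width: 0.0463
```

Emit:
drive_tool:
  steps: [50,0,0,0,0,50,0,0,0,0,50,0,0,10,0,50,0,0,20,0,50,0,0,30,0]

```text
clock: 15.72
position: [0.6061, -0.0024, 0.1681]
tool_rot: [-1.57, 0.003, 0.072]
force: [-0.1, -0.5, 1.3]
grip_width: 0.05
```

Emit:
drive_tool:
  steps: [50,0,0,30,0,50,0,0,30,0,66,-10,10,30,7.15,66,-20,30,0,7.15,66,-20,30,0,7.15]

```text
clock: 16.13
position: [0.5573, 0.0676, 0.2609]
tool_rot: [-1.573, -0.003, 0.45]
force: [0.2, 1.2, -2.1]
grip_width: 0.0662
```

Emit:
drive_tool:
  steps: [66,-20,30,0,7.15,66,-20,30,0,7.15,66,-20,30,0,7.15,66,-20,30,0,7.15,66,-20,30,0,7.15]

```text
clock: 16.55
position: [0.456, 0.2187, 0.2595]
tool_rot: [-1.572, -0.0, 1.076]
force: [0.4, 0.7, 0.0]
grip_width: 0.0659
```

Emit:
drive_tool:
  steps: [66,-20,30,0,7.15,66,-20,30,0,7.15,66,-20,30,0,7.15,66,-20,20,0,7.15,66,-15,8,0,0]

```text
clock: 16.97
position: [0.3599, 0.3383, 0.2594]
tool_rot: [-1.571, -0.001, 1.581]
force: [0.1, -0.5, -0.5]
grip_width: 0.0656
```

Emit:
drive_tool:
  steps: [66,0,0,0,0,66,0,0,0,0,66,0,0,0,0,66,0,0,0,0,66,0,0,0,0]

```text
clock: 17.38
position: [0.3629, 0.335, 0.2587]
tool_rot: [-1.571, 0.0, 1.567]
force: [0.3, -0.3, 0.4]
grip_width: 0.0664
```

Emit:
drive_tool:
  steps: [66,-1,-4,-20,0,66,0,-4,-35,0,66,0,0,-35,0,66,0,0,-35,0,66,0,0,-30,0]

```text
clock: 17.8
position: [0.3613, 0.3267, 0.1016]
tool_rot: [-1.57, 0.001, 1.568]
force: [0.2, 0.3, -0.9]
grip_width: 0.0663
```

Emit:
drive_tool:
  steps: [66,0,0,-20,0,66,0,0,-16,0,66,0,0,-10,0,66,0,0,-4,0,66,0,0,0,0]

```text
clock: 18.22
position: [0.3612, 0.3274, 0.0533]
tool_rot: [-1.57, 0.0, 1.569]
force: [0.4, -0.1, 0.2]
grip_width: 0.0661
```

Emit:
drive_tool:
  steps: [30,0,0,0,0,30,0,0,0,0,30,0,0,0,0,30,0,0,0,0,30,0,0,0,0]

```text
clock: 18.63
position: [0.3618, 0.3278, 0.0547]
tool_rot: [-1.572, -0.001, 1.569]
force: [-0.0, -1.6, 9.0]
grip_width: 0.0384
```

Emit:
drive_tool:
  steps: [30,0,0,0,0,30,0,0,10,0,30,0,0,30,0,30,0,0,35,0,30,0,0,35,0]

```text
clock: 19.05
position: [0.3605, 0.3274, 0.1657]
tool_rot: [-1.57, 0.0, 1.57]
force: [0.7, -0.0, -0.8]
grip_width: 0.038
```

Emit:
drive_tool:
  steps: [30,0,0,35,0,30,0,0,35,0,30,0,0,30,0,30,0,0,25,0,30,0,0,0,0]

```text
clock: 19.47
position: [0.3616, 0.3289, 0.2937]
tool_rot: [-1.576, -0.004, 1.569]
force: [-0.1, 1.0, -0.8]
grip_width: 0.0386
```

Emit:
drive_tool:
  steps: [30,15,-22,4,-7.15,30,20,-32,0,-7.15,30,20,-32,0,-7.15,30,20,-32,0,-7.15,30,20,-32,0,-7.15]

```text
clock: 19.88
position: [0.4564, 0.1758, 0.2931]
tool_rot: [-1.571, -0.0, 0.939]
force: [0.5, 0.3, -0.8]
grip_width: 0.0386
```

Emit:
drive_tool:
  steps: [30,20,-32,0,-7.15,30,20,-32,0,-7.15,30,20,-32,0,-7.15,30,20,-32,0,-7.15,30,20,-32,0,-7.15]

```text
clock: 20.3
position: [0.5564, 0.0158, 0.2931]
tool_rot: [-1.571, -0.0, 0.315]
force: [0.7, 1.6, -0.6]
grip_width: 0.0383
```

Emit:
drive_tool:
  steps: [30,20,-32,0,-7.15,30,20,-32,0,-7.15,30,17,-31,0,0,30,0,0,0,0,30,0,0,0,0]

```text
clock: 20.72
position: [0.6131, -0.0791, 0.2923]
tool_rot: [-1.57, 0.001, 0.069]
force: [-0.8, 0.3, -0.6]
grip_width: 0.0381
```

Emit:
drive_tool:
  steps: [30,0,0,0,0,30,0,0,0,0,30,0,0,0,0,30,0,0,0,0,30,0,0,0,0]

```text
clock: 21.13
position: [0.6131, -0.077, 0.2928]
tool_rot: [-1.571, -0.0, 0.072]
force: [-0.1, -0.2, -0.9]
grip_width: 0.0385
```

Emit:
drive_tool:
  steps: [30,0,0,-30,0,30,0,0,-35,0,30,0,0,-35,0,30,0,0,-30,0,30,0,0,-20,0]

```text
clock: 21.55
position: [0.612, -0.0772, 0.1398]
tool_rot: [-1.57, 0.002, 0.072]
force: [0.2, -0.4, -1.3]
grip_width: 0.0383
```

Emit:
drive_tool:
  steps: [30,0,0,-18,0,30,0,0,-6,0,30,0,0,-3,0,30,0,0,-2,0,30,0,0,-1,0]

```text
clock: 21.97
position: [0.6137, -0.0774, 0.1135]
tool_rot: [-1.571, -0.001, 0.072]
force: [-0.8, -0.1, -0.9]
grip_width: 0.0386
```

Emit:
drive_tool:
  steps: [30,0,0,-1,0,30,0,0,-1,0,30,0,0,0,0,30,0,0,0,0,30,0,0,0,0]

```text
clock: 22.38
position: [0.6133, -0.0775, 0.1108]
tool_rot: [-1.571, -0.0, 0.071]
force: [0.4, 0.7, -1.6]
grip_width: 0.0382
```

Emit:
drive_tool:
  steps: [30,0,0,-1,0,30,0,0,-1,0,42,0,0,0,0,46,0,0,0,0,50,0,0,0,0]

```text
clock: 22.8
position: [0.6132, -0.0774, 0.1086]
tool_rot: [-1.571, -0.0, 0.072]
force: [-0.0, -0.6, -0.7]
grip_width: 0.0497
```

Emit:
drive_tool:
  steps: [50,0,0,0,0,50,0,0,10,0,50,0,0,25,0,50,0,0,35,0,50,0,0,35,0]

```text
clock: 23.22
position: [0.6127, -0.0772, 0.2151]
tool_rot: [-1.57, 0.001, 0.072]
force: [0.9, -0.7, 0.6]
grip_width: 0.0502
```

Emit:
drive_tool:
  steps: [50,0,0,35,0,60,0,0,35,-7.15,85,-25,-31,20,-7.15,85,-25,-31,0,-7.15,85,-25,-31,0,-7.15]

```text
clock: 23.63
position: [0.5392, -0.169, 0.3043]
tool_rot: [-1.57, -0.003, -0.433]
force: [1.1, -1.5, 0.3]
grip_width: 0.085
```

Emit:
drive_tool:
  steps: [85,-25,-31,0,-7.15,85,-25,-31,0,-7.15,85,-25,-31,0,-7.15,85,-25,-31,0,-7.15,85,-25,-31,0,-7.15]

```text
clock: 24.05
position: [0.4134, -0.3245, 0.3033]
tool_rot: [-1.57, -0.001, -1.057]
force: [0.3, -1.1, -0.8]
grip_width: 0.0854
```

Emit:
drive_tool:
  steps: [85,-25,-31,0,-7.15,85,-25,-31,0,-7.15,85,-25,-31,0,-7.15,85,-25,-31,0,-7.15,85,-25,-31,0,0]

```text
clock: 24.47
position: [0.2885, -0.4795, 0.3033]
tool_rot: [-1.57, -0.001, -1.559]
force: [-0.7, 0.3, 0.1]
grip_width: 0.085
```

Emit:
drive_tool:
  steps: [85,-5,-15,0,0,85,0,0,0,0,85,0,0,0,0,85,0,0,0,0,85,0,0,0,0]

```text
clock: 24.88
position: [0.2857, -0.4925, 0.3026]
tool_rot: [-1.57, 0.0, -1.549]
force: [-0.1, 0.3, -0.1]
grip_width: 0.085
```

Run:
```python
from h import *
o=monitor.observe(); print(o["position"],o["tool_rot"],o["qpos"].round(2))
g=shot("side","s4",1);t=shot("top","t4",1)
a=cv2.resize(g["frame"][130:250,195:295],(400,480),interpolation=cv2.INTER_CUBIC)
b=cv2.resize(t["frame"][140:215,210:320],(385,262),interpolation=cv2.INTER_CUBIC)
c=cv2.resize(t["frame"][155:265,320:420],(300,330),interpolation=cv2.INTER_CUBIC)
W=np.zeros((595,790,3),np.uint8); W[:480,:400]=a; W[:262,405:]=b; W[265:,405:705]=c
cv2.imwrite("pics/s4c.png",W[...,::-1])
```

```text
[ 0.28570505 -0.49250248  0.30262542] [-1.57022226e+00  1.87777351e-04 -1.54896966e+00] [ 0.95  0.38 -0.01  1.68  0.    1.08 -0.61]
```

View pics/s4c.png

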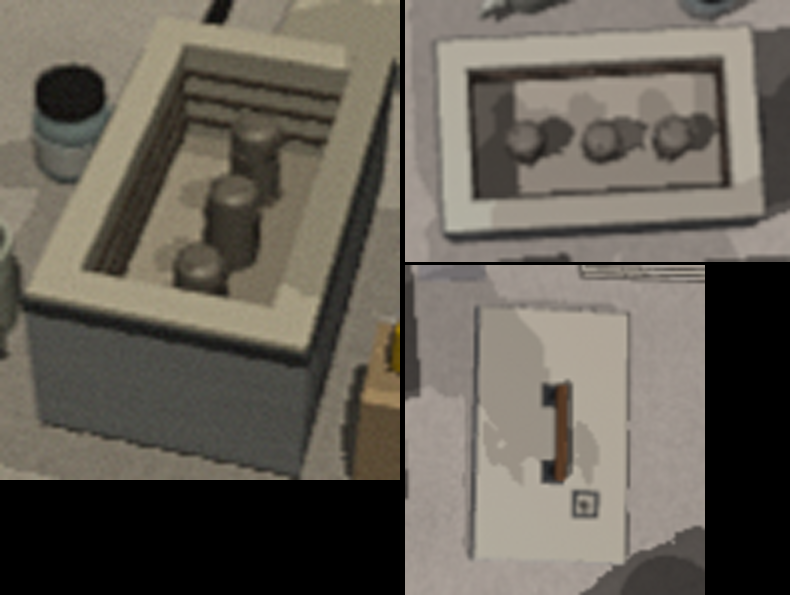

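All three owls stand upright in a row in the chamber at crop (525,140), (603,140) and (674,135). The lid lies clear, with corners at (475,307), (629,311), (628,562) and (474,557), and the port at (585,504).

Run:
```python
from h import *
t=load("t4")
P=lambda u,v,z: onplane(t,320+(u-405)/3-.3,155+(v-265)/3-.3,z)[:2]
c=[P(*q,.032) for q in((475,307),(629,310),(628,562),(474,557))]
print(np.round(c,4),"ctr",np.mean(c,0).round(4))
print("handle ends z.077",P(564,381,.077).round(4),P(566,482,.077).round(4),"mid",P(564.5,431.5,.075).round(4),"port",P(585.5,504,.032).round(4))
h=cv2.cvtColor(t["frame"],cv2.COLOR_RGB2HSV)
m=((h[...,1]>90)).astype(np.uint8); m[:, :360]=0; m[:,385:]=0; m[:185]=0; m[236:]=0
k,l,st,ce=cv2.connectedComponentsWithStats(m); 
for i in range(1,k):
    if st[i][4]>20:
        pts=np.argwhere(l==i)[:,::-1]; w=np.array([onplane(t,*p,.075)[:2] for p in pts],np.float32)
        print(st[i],ce[i],w.mean(0),cv2.minAreaRect(w*1000))
```

```text
[[ 0.6648 -0.3078]
 [ 0.6664 -0.5173]
 [ 0.3333 -0.5116]
 [ 0.3383 -0.3063]] ctr [ 0.5007 -0.4107]
handle ends z.077 [ 0.5642 -0.4137] [ 0.4351 -0.4153] mid [ 0.4996 -0.4143] port [ 0.4084 -0.4543]
[369 195   5  32 111] [371.69369369 210.61261261] [ 0.4979809  -0.40970418] ((498.56719970703125, -407.048828125), (15.705523490905762, 119.23692321777344), 89.53936004638672)
```

Emit:
drive_tool:
  steps: [60,24,9,0,-1.9,60,36,14,0,0,60,36,14,0,0,60,36,14,0,0,60,36,14,-20,0]
  grip_force: 100

```text
clock: 25.4
position: [0.4545, -0.4282, 0.2862]
tool_rot: [-1.566, -0.003, -1.583]
force: [0.2, -0.7, 0.4]
grip_width: 0.0598
```

Emit:
drive_tool:
  steps: [60,30,12,-35,0,60,16,5,-35,0,60,0,0,-35,0,60,0,0,-20,0,60,0,0,0,0]

```text
clock: 25.82
position: [0.4925, -0.4113, 0.1581]
tool_rot: [-1.576, 0.004, -1.582]
force: [-0.3, -0.1, -0.0]
grip_width: 0.0598
```

Emit:
drive_tool:
  steps: [60,0,0,0,0,60,0,0,0,0,60,0,0,0,0,60,0,0,0,0,60,0,0,0,0]

```text
clock: 26.23
position: [0.4938, -0.4139, 0.1637]
tool_rot: [-1.569, -0.001, -1.584]
force: [-0.1, -0.6, 0.5]
grip_width: 0.0599
```

Emit:
drive_tool:
  steps: [60,6,3,-20,0,60,0,0,-25,0,60,0,0,-25,0,60,0,0,-18,0,60,0,0,-8,0]

```text
clock: 26.65
position: [0.4988, -0.4099, 0.0645]
tool_rot: [-1.573, 0.001, -1.584]
force: [-0.4, 0.2, 0.3]
grip_width: 0.0598
```

Emit:
drive_tool:
  steps: [60,0,0,-3,0,60,0,0,0,0,60,0,0,0,0,30,0,0,0,0,5,0,0,0,0]

```text
clock: 27.07
position: [0.5, -0.4109, 0.0646]
tool_rot: [-1.57, -0.001, -1.584]
force: [-0.5, -0.1, -0.5]
grip_width: 0.0372
```

Emit:
drive_tool:
  steps: [5,0,0,0,0,5,0,0,0,0,5,0,0,0,0,5,0,0,0,0,5,0,0,0,0]

```text
clock: 27.48
position: [0.4998, -0.4107, 0.0643]
tool_rot: [-1.57, -0.0, -1.584]
force: [-1.6, 0.8, 8.3]
grip_width: 0.0123
```

Emit:
drive_tool:
  steps: [5,0,0,5,0,5,0,0,10,0,5,0,0,15,0,5,0,0,20,0,5,0,0,20,0]

```text
clock: 27.9
position: [0.4992, -0.4103, 0.1346]
tool_rot: [-1.572, 0.001, -1.584]
force: [0.5, 0.4, -5.0]
grip_width: 0.0122
```

Emit:
drive_tool:
  steps: [5,0,0,20,0,5,0,0,20,0,5,0,0,20,0,5,0,0,20,0,5,0,0,15,0]

```text
clock: 28.32
position: [0.4995, -0.4106, 0.2309]
tool_rot: [-1.57, -0.001, -1.584]
force: [-0.1, 0.7, -5.6]
grip_width: 0.0123
```

Emit:
drive_tool:
  steps: [5,0,0,10,0,5,0,0,5,0,5,0,0,0,0,5,0,0,0,0,5,0,0,0,0]

```text
clock: 28.73
position: [0.4992, -0.4102, 0.2425]
tool_rot: [-1.572, 0.001, -1.584]
force: [-0.2, 0.8, -5.6]
grip_width: 0.012
```

Emit:
drive_tool:
  steps: [5,3,10,10,3,5,7,20,10,6,5,7,26,5,6,5,7,27,0,6,5,7,27,0,6]

```text
clock: 29.15
position: [0.5305, -0.2993, 0.2679]
tool_rot: [-1.571, 0.001, -1.108]
force: [1.5, 0.9, -5.9]
grip_width: 0.0121
```

Emit:
drive_tool:
  steps: [5,7,27,0,6,5,7,27,0,6,5,7,27,0,6,5,7,27,0,6,5,7,27,0,6]

```text
clock: 29.57
position: [0.5654, -0.1642, 0.2677]
tool_rot: [-1.571, 0.001, -0.584]
force: [-0.5, 0.0, -4.3]
grip_width: 0.0123
```

Emit:
drive_tool:
  steps: [5,7,27,0,6,5,7,27,0,6,5,7,27,0,6,5,7,27,0,6,5,7,27,0,6]

```text
clock: 29.98
position: [0.6004, -0.0293, 0.2677]
tool_rot: [-1.571, 0.001, -0.06]
force: [0.3, 0.6, -5.1]
grip_width: 0.012
```

Emit:
drive_tool:
  steps: [5,5,20,0,6,5,2,10,0,2,5,0,3,0,0,5,0,0,0,0,5,0,0,0,0]

```text
clock: 30.4
position: [0.6073, 0.0011, 0.2681]
tool_rot: [-1.572, 0.001, 0.071]
force: [0.6, 0.7, -4.5]
grip_width: 0.0122
```

Emit:
drive_tool:
  steps: [5,0,0,0,0,5,0,0,0,0,5,0,0,0,0,5,0,0,0,0,5,0,0,0,0]

```text
clock: 30.82
position: [0.6075, 0.0022, 0.2686]
tool_rot: [-1.571, -0.0, 0.074]
force: [-0.4, 0.2, -4.8]
grip_width: 0.0122
```

Run:
```python
from h import *
o=monitor.observe(); print(o["position"],o["tool_rot"],o["force"],o["grip_width"])
g=shot("side","s5",1);t=shot("top","t5",1)
a=cv2.resize(g["frame"][90:260,170:340],(400,400),interpolation=cv2.INTER_CUBIC)
b=cv2.resize(t["frame"][130:220,205:325],(400,300),interpolation=cv2.INTER_CUBIC)
W=np.zeros((400,800,3),np.uint8); W[:,:400]=a; W[:300,400:]=b
cv2.imwrite("pics/s5c.png",W[...,::-1])
```

```text
[0.60750024 0.0022126  0.26856797] [-1.57088526e+00 -4.42199792e-05  7.36248073e-02] [-0.38009664  0.16202597 -4.75798178] 0.012175356875464945
```

View pics/s5c.png

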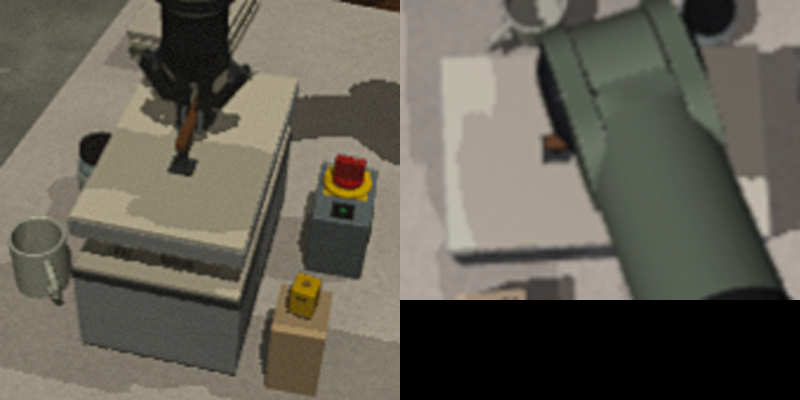

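The lid hangs level, square above the kiln. Lowering it.

Emit:
drive_tool:
  steps: [5,0,0,-8,0,5,0,0,-12,0,5,0,0,-12,0,5,0,0,-8,0,5,0,0,-4,0]

```text
clock: 31.33
position: [0.6068, 0.0024, 0.2224]
tool_rot: [-1.571, 0.003, 0.074]
force: [0.2, -0.7, -5.1]
grip_width: 0.0125
```

Emit:
drive_tool:
  steps: [5,0,0,-2,0,5,0,0,-1,0,5,0,0,-1,0,5,0,0,0,0,5,0,0,0,0]

```text
clock: 31.75
position: [0.6077, 0.0025, 0.2209]
tool_rot: [-1.571, -0.001, 0.074]
force: [-0.4, 0.3, -4.6]
grip_width: 0.0127
```

Emit:
drive_tool:
  steps: [5,0,0,-1,0,5,0,0,-1,0,5,0,0,-0.5,0,5,0,0,0,0,5,0,0,0,0]

```text
clock: 32.17
position: [0.6077, 0.0025, 0.2193]
tool_rot: [-1.571, -0.001, 0.074]
force: [-6.3, -0.9, 13.4]
grip_width: 0.0125
```

Emit:
drive_tool:
  steps: [20,0,0,0,0,40,0,0,0,0,60,0,0,0,0,60,0,0,0,0,60,0,0,0,0]

```text
clock: 32.58
position: [0.6076, 0.0025, 0.218]
tool_rot: [-1.571, -0.0, 0.074]
force: [0.9, -0.6, -0.2]
grip_width: 0.06
```

Emit:
drive_tool:
  steps: [60,0,0,15,0,60,0,0,35,0,60,0,0,35,0,60,-20,-31,15,0,60,-20,-31,0,0]
  grip_force: 50

```text
clock: 33.0
position: [0.5686, -0.0583, 0.3214]
tool_rot: [-1.571, -0.005, 0.078]
force: [-0.0, -1.2, 0.7]
grip_width: 0.0601
```

Emit:
drive_tool:
  steps: [60,-22,-33,0,0,60,-22,-33,0,0,60,-22,-33,0,0,60,-22,-33,0,0,60,-22,-33,0,0]

```text
clock: 33.42
position: [0.4562, -0.2259, 0.3182]
tool_rot: [-1.571, -0.0, 0.074]
force: [2.0, -0.1, 0.0]
grip_width: 0.0602
```

Emit:
drive_tool:
  steps: [60,-22,-33,0,0,60,-22,-33,0,0,60,-22,-33,0,0,60,-22,-33,0,0,60,-22,-33,0,0]

```text
clock: 33.83
position: [0.3461, -0.391, 0.3183]
tool_rot: [-1.571, -0.0, 0.074]
force: [1.2, -0.1, -0.0]
grip_width: 0.0601
```

Emit:
drive_tool:
  steps: [60,-10,-30,0,0,60,0,-20,0,0,60,0,0,0,0,60,0,0,0,0,60,0,0,0,0]

```text
clock: 34.25
position: [0.3379, -0.4388, 0.3179]
tool_rot: [-1.57, -0.0, 0.075]
force: [0.1, 0.3, 0.4]
grip_width: 0.0603
```

Run:
```python
from h import *
o=monitor.observe(); print(o["position"],o["tool_rot"],o["force"])
g=shot("side","s6",1);t=shot("top","t6",1)
a=cv2.resize(t["frame"][135:245,210:325],(805,770)[:0] or (690,660),interpolation=cv2.INTER_CUBIC)[:600]
cv2.imwrite("pics/t6c.png",cv2.resize(t["frame"][140:240,210:325],(690,600),interpolation=cv2.INTER_CUBIC)[...,::-1])
```

```text
[ 0.33787004 -0.43881349  0.31790897] [-1.57027100e+00 -8.50516320e-05  7.48914124e-02] [0.05909953 0.30468195 0.43625696]
```

View pics/t6c.png

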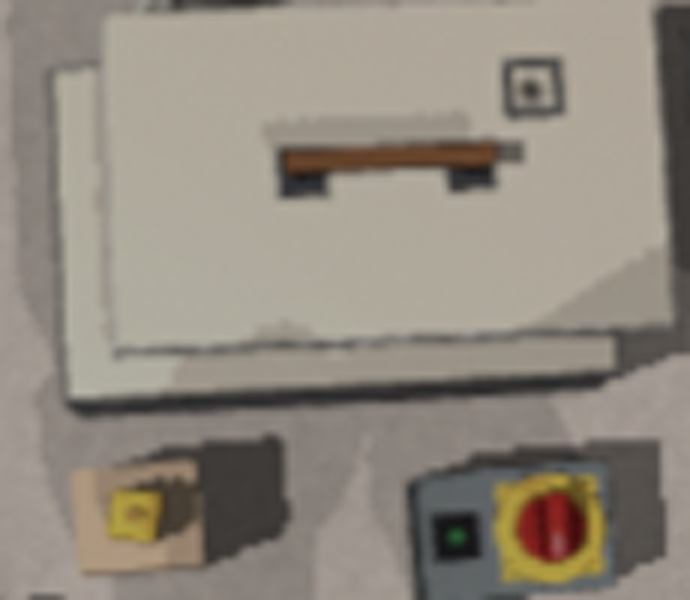

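The lid was knocked aside, about 30 mm towards +x/-y, exposing the kiln rim at left and bottom. I'll measure it and put it back.

Run:
```python
from h import *
t=load("t6")
px=lambda u,v:(210+u/6-.4,140+v/6-.4)
P=lambda u,v,z: onplane(t,*px(u,v),z)[:2]
print("BL,BR,TL",[P(*q,.187).round(4) for q in((115,351),(672,325),(103,14))])
print("handle",P(281,160,.229).round(4),P(497,153,.229).round(4),"port",P(531,88,.187).round(4))
h=cv2.cvtColor(t["frame"],cv2.COLOR_RGB2HSV)
m=((h[...,1]>90)).astype(np.uint8); m[:160]=0;m[172:]=0;m[:,:250]=0;m[:,300:]=0
pts=np.argwhere(m)[:,::-1]; w=np.array([onplane(t,*p,.229)[:2] for p in pts],np.float32)
print(len(pts),pts.mean(0),w.mean(0),cv2.minAreaRect(w*1000))
bl,br,tl=[P(*q,.187) for q in((115,351),(672,325),(103,14))]
print("ctr",(br+tl)/2,"ang",np.degrees(np.arctan2(*(bl-br)[::-1])))
s=load("s6");cv2.imwrite("pics/x.png",s["frame"])
```

```text
BL,BR,TL [array([0.5235, 0.1312]), array([ 0.5462, -0.1968]), array([0.7253, 0.1444])]
handle [0.6321 0.0368] [ 0.6392 -0.0879] port [ 0.6865 -0.1119]
128 [274.9921875 165.875    ] [ 0.63502073 -0.02744004] ((635.0064697265625, -25.877117156982422), (12.198172569274902, 121.68373107910156), 3.5346577167510986)
ctr [ 0.63575959 -0.02619876] ang 93.95278251381093
```

Emit:
drive_tool:
  steps: [60,15,20,0,0,60,22,31,0,0,60,22,31,0,0,60,22,31,0,0,60,22,31,0,0]
  grip_force: 100

```text
clock: 34.77
position: [0.4414, -0.2932, 0.3184]
tool_rot: [-1.571, -0.0, 0.075]
force: [0.4, -0.2, -0.4]
grip_width: 0.0599
```

Emit:
drive_tool:
  steps: [60,22,31,0,0,60,22,31,0,0,60,22,31,0,0,60,22,31,0,0,60,22,31,0,0]

```text
clock: 35.18
position: [0.5512, -0.138, 0.3184]
tool_rot: [-1.571, -0.0, 0.075]
force: [0.8, -0.9, -0.2]
grip_width: 0.0599
```

Emit:
drive_tool:
  steps: [60,22,31,0,0,60,22,31,0,0,60,22,31,0,0,60,18,20,0,0,60,0,0,0,0]

```text
clock: 35.6
position: [0.6363, -0.0207, 0.3177]
tool_rot: [-1.568, -0.001, 0.081]
force: [-0.2, 0.3, -0.6]
grip_width: 0.0595
```

Emit:
drive_tool:
  steps: [60,0,0,0,0,60,0,0,0,0,60,0,0,0,0,60,0,0,0,0,60,0,0,0,0]

```text
clock: 36.02
position: [0.6343, -0.0283, 0.3183]
tool_rot: [-1.571, -0.0, 0.073]
force: [-0.4, -0.5, -0.9]
grip_width: 0.06
```

Emit:
drive_tool:
  steps: [60,1,2,-20,-0.4,60,0,0,-25,0,60,0,0,-25,0,60,0,0,-18,0,60,0,0,-8,0]

```text
clock: 36.43
position: [0.6344, -0.0261, 0.2197]
tool_rot: [-1.571, 0.003, 0.067]
force: [-0.1, -0.2, 0.5]
grip_width: 0.0598
```

Emit:
drive_tool:
  steps: [60,0,0,-3,0,60,0,0,0,0,40,0,0,0,0,20,0,0,0,0,5,0,0,0,0]

```text
clock: 36.85
position: [0.6359, -0.0255, 0.2201]
tool_rot: [-1.571, -0.001, 0.067]
force: [-0.0, 0.5, -0.1]
grip_width: 0.0243
```

Emit:
drive_tool:
  steps: [5,0,0,0,0,5,0,0,0,0,5,0,0,0,0,5,0,0,0,0,5,0,0,0,0]

```text
clock: 37.27
position: [0.636, -0.0255, 0.2201]
tool_rot: [-1.571, -0.001, 0.067]
force: [-0.5, -0.0, 7.7]
grip_width: 0.0123
```

Emit:
drive_tool:
  steps: [5,0,0,4,0,5,0,0,4,0,5,0,0,4,0,5,0,0,4,0,5,0,0,0,0]

```text
clock: 37.68
position: [0.6358, -0.0255, 0.2359]
tool_rot: [-1.571, -0.001, 0.067]
force: [0.2, 1.2, -5.1]
grip_width: 0.0124
```

Emit:
drive_tool:
  steps: [5,-4,4,0,0.4,5,-7,7,0,0,5,-7,7,0,0,5,-6,6,0,0,5,-4,4,0,0]

```text
clock: 38.1
position: [0.6064, 0.0039, 0.2351]
tool_rot: [-1.571, 0.0, 0.075]
force: [-0.6, -0.0, -4.6]
grip_width: 0.0122
```

Emit:
drive_tool:
  steps: [5,0,0,0,0,5,0,0,0,0,5,0,0,-4,0,5,0,0,-4,0,5,0,0,-3,0]

```text
clock: 38.52
position: [0.6075, 0.0021, 0.2232]
tool_rot: [-1.571, 0.001, 0.074]
force: [-0.5, -0.4, -5.8]
grip_width: 0.0122
```

Emit:
drive_tool:
  steps: [5,0,0,-2,0,5,0,0,-1,0,5,0,0,-1,0,5,0,0,0,0,5,0,0,0,0]

```text
clock: 38.93
position: [0.6076, 0.0024, 0.2201]
tool_rot: [-1.571, -0.0, 0.074]
force: [0.3, 0.4, -4.0]
grip_width: 0.012
```

Settle it, release, rise and retreat to look.

Emit:
drive_tool:
  steps: [5,0,0,-1,0,5,0,0,-0.5,0,5,0,0,0,0,5,0,0,0,0,5,0,0,0,0]

```text
clock: 39.35
position: [0.6076, 0.0025, 0.22]
tool_rot: [-1.571, -0.001, 0.074]
force: [-8.7, -0.6, 17.7]
grip_width: 0.0121
```

Emit:
drive_tool:
  steps: [20,0,0,0,0,40,0,0,0,0,60,0,0,0,0,60,0,0,0,0,60,0,0,0,0]

```text
clock: 39.77
position: [0.6076, 0.0025, 0.2185]
tool_rot: [-1.571, -0.0, 0.074]
force: [-0.3, -0.1, -0.4]
grip_width: 0.0602
```

Emit:
drive_tool:
  steps: [60,0,0,15,0,60,0,0,35,0,60,0,0,35,0,60,-20,-31,15,0,60,-20,-31,0,0]
  grip_force: 50

```text
clock: 40.18
position: [0.5686, -0.0583, 0.3219]
tool_rot: [-1.571, -0.005, 0.077]
force: [0.6, -1.3, -0.6]
grip_width: 0.0601
```

Emit:
drive_tool:
  steps: [60,-22,-33,0,0,60,-22,-33,0,0,60,-22,-33,0,0,60,-22,-33,0,0,60,-22,-33,0,0]

```text
clock: 40.6
position: [0.4562, -0.2259, 0.3187]
tool_rot: [-1.571, -0.0, 0.074]
force: [0.7, -0.1, -0.1]
grip_width: 0.0599
```

Emit:
drive_tool:
  steps: [60,-22,-33,0,0,60,-22,-33,0,0,60,-22,-33,0,0,60,-22,-33,0,0,60,-10,-30,0,0]

```text
clock: 41.02
position: [0.3566, -0.3887, 0.3188]
tool_rot: [-1.572, 0.001, 0.072]
force: [0.7, -0.4, 0.8]
grip_width: 0.0601
```

Run:
```python
from h import *
o=monitor.observe(); print(o["position"],o["tool_rot"],o["force"])
s=shot("side","s7",1);t=shot("top","t7",1)
a=cv2.resize(t["frame"][140:240,210:325],(552,480),interpolation=cv2.INTER_CUBIC)
b=cv2.resize(s["frame"][195:265,275:318],(240,390),interpolation=cv2.INTER_CUBIC)
W=np.zeros((480,800,3),np.uint8); W[:,:552]=a; W[:390,560:]=b
cv2.imwrite("pics/t7c.png",W[...,::-1])
h=cv2.cvtColor(t["frame"],cv2.COLOR_RGB2HSV)
m=((h[...,1]>90)).astype(np.uint8); m[:163]=0;m[185:]=0;m[:,:240]=0;m[:,295:]=0
k,l,st,ce=cv2.connectedComponentsWithStats(m); i=1+st[1:,4].argmax(); print(st[i])
pts=np.argwhere(l==i)[:,::-1]; w=np.array([onplane(t,*p,.229)[:2] for p in pts],np.float32)
print("handle",w.mean(0),cv2.minAreaRect(w*1000))
# dark frame around port: dark pixels
p0=proj(t,[.658,-.085,.187]); print("port exp px",p0)
u,v=int(p0[0]),int(p0[1]); g=cv2.cvtColor(t["frame"],cv2.COLOR_RGB2GRAY)[v-9:v+10,u-9:u+10]
d=g<(np.median(g)-25); yy,xx=np.nonzero(d); print("port",(xx.min()+xx.max())/2+u-9,(yy.min()+yy.max())/2+v-9,xx.mean()+u-9,yy.mean()+v-9, onplane(t,xx.mean()+u-9,yy.mean()+v-9,.187))
# probe head yellow
for n,f in(("t",t),("s",s)):
    hh=cv2.cvtColor(f["frame"],cv2.COLOR_RGB2HSV)
    m=((hh[...,0]>18)&(hh[...,0]<36)&(hh[...,1]>130)).astype(np.uint8)
    if n=="t": m[:,:215]=0;m[:,250:]=0
    else: m[:200]=0
    pts=np.argwhere(m)[:,::-1]; print(n,len(pts),pts.mean(0),pts.min(0),pts.max(0))
    if n=="t":
        w=np.array([onplane(f,*p,.16)[:2] for p in pts],np.float32)*1000; print(cv2.minAreaRect(w),w.mean(0))
```

```text
[ 0.35656832 -0.38872875  0.31880547] [-1.57163967e+00  7.51468899e-04  7.19960672e-02] [ 0.6830616  -0.43016124  0.80514884]
[249 172  36   5 131]
handle [0.6064296  0.00128912] ((606.5379028320312, 1.4986686706542969), (12.518134117126465, 121.15570068359375), 3.4887847900390625)
port exp px [290.53501324 161.91899242]
port 288.5 163.0 289.8490566037736 161.95283018867926 [ 0.6578156  -0.08254729  0.187     ]
t 67 [232.17910448 225.50746269] [228 222] [236 229]
((428.48590087890625, 118.4009017944336), (24.88162612915039, 28.49675941467285), 1.32271409034729) [428.469   117.76874]
s 440 [268.32045455 291.01818182] [ 88 200] [485 383]
```

View pics/t7c.png

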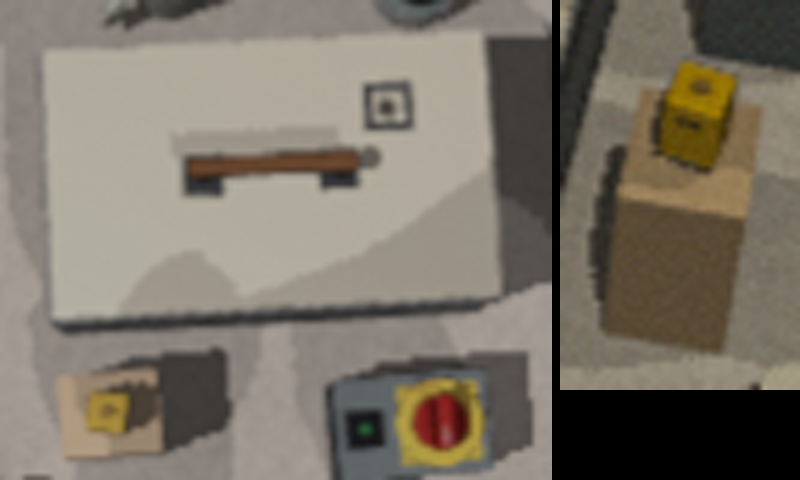

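The lid is now square on the kiln: its edges match all round, and the port frame centre is at crop (388,106), about (.659,-.085). The probe head is at crop (108,412). I'll swing over to it, turning the jaws along y.

Run:
```python
from h import *
t=load("t7");s=load("s7")
print("port",onplane(t,290.4,161.7,.187))
T=lambda u,v,z:onplane(t,210+u/4.8-.4,140+v/4.8-.4,z)[:2].round(4)
print("brick",[T(*q,.114) for q in((55,376),(158,368),(163,452),(65,458))],T(110.3,413.5,.114),"head",T(108,412,.162),T(108,412,.15))
S=lambda u,v,z:onplane(s,275+(u-560)/5.58-.4,195+v/5.57-.4,z)[:2].round(4)
print("head side top",S(702,84,.162)," brick side",[S(*q,.114) for q in((640,88),(762,105),(745,218),(617,190))])
print("switch box top",[T(*q,.105) for q in((330,385),(485,372),(492,462),(338,475))],"bar",T(443,418,.149))
```

```text
port [ 0.65878147 -0.08450914  0.187     ]
brick [array([0.4568, 0.1612]), array([0.4647, 0.0826]), array([0.4007, 0.0773]), array([0.3945, 0.1518])] [0.4291 0.1182] head [0.4287 0.118 ] [0.4291 0.1185]
head side top [0.4292 0.1196]  brick side [array([0.4651, 0.089 ]), array([0.4027, 0.0797]), array([0.394, 0.155]), array([0.4581, 0.1584])]
switch box top [array([ 0.455 , -0.0498]), array([ 0.4673, -0.1697]), array([ 0.3981, -0.1757]), array([ 0.386 , -0.0571])] bar [ 0.4298 -0.1322]
```

Emit:
drive_tool:
  steps: [60,12,20,0,6.95,60,18,30,0,6.95,60,18,30,0,6.95,60,18,30,0,6.95,60,18,30,0,6.95]

```text
clock: 41.53
position: [0.4442, -0.2448, 0.3187]
tool_rot: [-1.571, -0.0, 0.687]
force: [0.7, -1.0, 0.6]
grip_width: 0.0599
```

Emit:
drive_tool:
  steps: [60,18,30,0,6.95,60,18,30,0,6.95,60,18,30,0,6.95,60,0,31,0,6.95,60,-8,30,0,6.95]

```text
clock: 41.95
position: [0.4907, -0.0931, 0.3183]
tool_rot: [-1.571, -0.001, 1.295]
force: [-0.2, 0.6, 0.9]
grip_width: 0.06
```

Emit:
drive_tool:
  steps: [60,-8,30,0,6.95,60,-8,30,0,6.95,60,-8,30,0,6.95,60,-8,30,0,0,60,-8,30,0,0]

```text
clock: 42.37
position: [0.4489, 0.056, 0.3186]
tool_rot: [-1.571, 0.0, 1.652]
force: [-0.1, -0.4, -0.1]
grip_width: 0.0604
```

Emit:
drive_tool:
  steps: [60,-8,30,0,0,60,-8,30,0,0,60,0,20,0,0,60,0,0,0,0,60,0,0,0,0]

```text
clock: 42.78
position: [0.4333, 0.1356, 0.3186]
tool_rot: [-1.571, -0.0, 1.654]
force: [-0.6, 0.5, 0.4]
grip_width: 0.0604
```

Emit:
drive_tool:
  steps: [60,0,0,0,0,60,0,0,0,0,60,0,0,0,0,60,0,0,0,0,60,0,0,0,0]

```text
clock: 43.2
position: [0.4336, 0.1341, 0.3185]
tool_rot: [-1.571, 0.0, 1.65]
force: [0.1, 0.1, -0.6]
grip_width: 0.0601
```

Emit:
drive_tool:
  steps: [60,-4.5,-8,-20,1,60,0,-7.5,-35,0,60,0,0,-35,0,60,0,0,-30,0,60,0,0,-25,0]

```text
clock: 43.62
position: [0.4285, 0.1185, 0.1716]
tool_rot: [-1.57, -0.0, 1.668]
force: [0.7, 0.7, -1.1]
grip_width: 0.0601
```

Emit:
drive_tool:
  steps: [60,0,0,-16,0,60,0,0,-10,0,60,0,0,-6,0,60,0,0,0,0,60,0,0,0,0]

```text
clock: 44.03
position: [0.4294, 0.1191, 0.1421]
tool_rot: [-1.571, -0.0, 1.669]
force: [0.3, 0.2, 0.7]
grip_width: 0.06
```

Emit:
drive_tool:
  steps: [40,0,0,0,0,20,0,0,0,0,20,0,0,0,0,20,0,0,0,0,20,0,0,0,0]
  grip_force: 60

```text
clock: 44.45
position: [0.4296, 0.119, 0.1425]
tool_rot: [-1.572, 0.0, 1.668]
force: [-2.4, -0.9, 12.6]
grip_width: 0.0304
```

Emit:
drive_tool:
  steps: [20,0,0,0,0,20,0,0,0,0,20,0,0,0,0,20,0,0,0,0,20,0,0,0,0]

```text
clock: 44.87
position: [0.4295, 0.119, 0.1425]
tool_rot: [-1.572, 0.0, 1.668]
force: [-1.8, -0.5, 13.9]
grip_width: 0.0304
```

Emit:
drive_tool:
  steps: [20,0,0,10,0,20,0,0,20,0,20,0,0,30,0,20,0,0,30,0,20,0,0,30,0]

```text
clock: 45.28
position: [0.4285, 0.1193, 0.2636]
tool_rot: [-1.571, -0.0, 1.669]
force: [0.6, 0.3, -1.3]
grip_width: 0.0305
```

Emit:
drive_tool:
  steps: [20,0,0,30,0,20,0,0,25,0,20,0,0,20,0,20,0,0,10,0,20,0,0,0,0]

```text
clock: 45.7
position: [0.4295, 0.1193, 0.3485]
tool_rot: [-1.574, 0.0, 1.668]
force: [0.8, -0.6, -1.4]
grip_width: 0.0302
```

Emit:
drive_tool:
  steps: [20,14,-12,0,0,20,22,-20,0,0,20,28,-25,0,0,20,28,-25,0,0,20,28,-25,0,0]

```text
clock: 46.12
position: [0.5499, 0.0101, 0.3448]
tool_rot: [-1.569, 0.0, 1.669]
force: [-0.0, -0.0, -0.5]
grip_width: 0.03
```

Emit:
drive_tool:
  steps: [20,28,-25,0,0,20,28,-25,0,0,20,26,-23,0,0,20,18,-16,0,0,20,9,-8,0,0]

```text
clock: 46.53
position: [0.6594, -0.0882, 0.3432]
tool_rot: [-1.567, -0.0, 1.666]
force: [0.2, 0.1, -1.1]
grip_width: 0.0298
```

Emit:
drive_tool:
  steps: [20,0,0,0,0,20,0,0,0,0,20,0,0,0,0,20,0,0,0,0,20,0,0,0,0]

```text
clock: 46.95
position: [0.6577, -0.0845, 0.3467]
tool_rot: [-1.571, 0.0, 1.669]
force: [-0.3, 0.7, -0.4]
grip_width: 0.0301
```

Run:
```python
from h import *
o=monitor.observe(); print(o["position"],o["tool_rot"],o["force"],o["grip_width"],o["qpos"].round(2))
s=shot("side","s8",1);t=shot("top","t8",1)
p=o["position"]; print(proj(s,p-[0,0,.0785]),proj(s,[.6588,-.0845,.187]))
a=cv2.resize(s["frame"][80:200,200:330],(585,540),interpolation=cv2.INTER_CUBIC)
cv2.imwrite("pics/s8c.png",a[...,::-1])
```

```text
[ 0.6576756  -0.08445629  0.34665526] [-1.57087799e+00  3.47207585e-04  1.66939592e+00] [-0.29146051  0.74018785 -0.41756015] 0.030072315585368003 [ 0.49  0.6  -0.77  1.33  0.41  1.37  1.4 ]
[245.91914987 119.93849049] [245.66048927 141.22450296]
```

View pics/s8c.png

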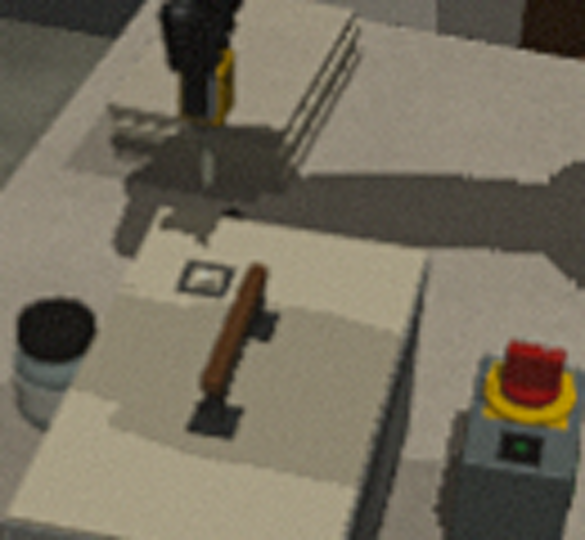

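The stem tip shows at px (246.2,121.1) against a predicted (245.9,119.9), and the port at (245.8,141.8) against a predicted (245.7,141.2). They are aligned, so I'm descending.

Emit:
drive_tool:
  steps: [20,1,0,-15,0,20,0,0,-20,0,20,0,0,-20,0,20,0,0,-12,0,20,0,0,-6,0]

```text
clock: 47.47
position: [0.6585, -0.0851, 0.272]
tool_rot: [-1.569, -0.0, 1.669]
force: [-0.0, -0.5, -1.3]
grip_width: 0.0303
```

Emit:
drive_tool:
  steps: [20,0,0,-5,0,20,0,0,-5,0,20,0,0,-5,0,20,0,0,-5,0,20,0,0,-5,0]

```text
clock: 47.88
position: [0.6592, -0.085, 0.2485]
tool_rot: [-1.571, 0.0, 1.669]
force: [-0.0, 0.1, -1.8]
grip_width: 0.0303
```

In freely, with no lateral force.

Emit:
drive_tool:
  steps: [20,0,0,-6,0,20,0,0,-6,0,20,0,0,-6,0,20,0,0,-5,0,20,0,0,-4,0]

```text
clock: 48.3
position: [0.6589, -0.0851, 0.2208]
tool_rot: [-1.57, -0.0, 1.669]
force: [-0.6, 0.6, -1.3]
grip_width: 0.0305
```

Emit:
drive_tool:
  steps: [20,0,0,-2,0,20,0,0,-1,0,20,0,0,-1,0,20,0,0,0,0,20,0,0,0,0]

```text
clock: 48.72
position: [0.6591, -0.085, 0.2177]
tool_rot: [-1.571, 0.0, 1.668]
force: [0.3, 0.7, -0.9]
grip_width: 0.0299
```

Emit:
drive_tool:
  steps: [20,0,0,-1,0,20,0,0,-1,0,20,0,0,-0.5,0,20,0,0,0,0,20,0,0,0,0]

```text
clock: 49.13
position: [0.6592, -0.085, 0.2156]
tool_rot: [-1.571, 0.0, 1.668]
force: [-2.6, 0.1, 5.7]
grip_width: 0.0305
```

Emit:
drive_tool:
  steps: [32,0,0,0,0,38,0,0,0,0,46,0,0,0,0,46,0,0,0,0,46,0,0,0,0]

```text
clock: 49.55
position: [0.659, -0.085, 0.215]
tool_rot: [-1.571, -0.0, 1.669]
force: [-0.5, 0.1, 0.3]
grip_width: 0.0462
```

Emit:
drive_tool:
  steps: [46,0,0,8,0,46,0,0,20,0,46,0,0,30,0,46,0,0,30,0,46,0,0,10,0]

```text
clock: 49.97
position: [0.6601, -0.0845, 0.318]
tool_rot: [-1.576, 0.0, 1.669]
force: [-0.4, 0.4, 0.5]
grip_width: 0.0459
```

Emit:
drive_tool:
  steps: [46,-15,-3,0,0,46,-25,-5,0,0,46,-28,-6,0,0,46,-28,-6,0,0,46,-28,-6,0,0]

```text
clock: 50.38
position: [0.5337, -0.1111, 0.3132]
tool_rot: [-1.571, 0.0, 1.669]
force: [0.5, -0.7, 0.7]
grip_width: 0.0461
```

Emit:
drive_tool:
  steps: [46,-28,-6,0,0,46,-28,-6,0,0,46,-26,-5,0,0,46,-18,-4,0,0,46,-7,-1,0,0]

```text
clock: 50.8
position: [0.426, -0.1338, 0.3135]
tool_rot: [-1.57, 0.002, 1.667]
force: [-0.4, -0.0, 0.5]
grip_width: 0.0457
```

Emit:
drive_tool:
  steps: [46,0,0,0,0,46,0,0,0,0,46,0,0,0,0,46,0,0,0,0,46,0,0,0,0]

```text
clock: 51.22
position: [0.4287, -0.1326, 0.3128]
tool_rot: [-1.571, -0.001, 1.67]
force: [-0.1, -0.1, -0.4]
grip_width: 0.0461
```

Run:
```python
from h import *
o=monitor.observe(); print(o["position"],o["tool_rot"],o["qpos"].round(2))
s=shot("side","s9",1);t=shot("top","t9",1)
a=cv2.resize(s["frame"][100:220,195:345],(600,480),interpolation=cv2.INTER_CUBIC)
b=cv2.resize(t["frame"][145:185,270:310],(200,200),interpolation=cv2.INTER_CUBIC)
W=np.zeros((480,800,3),np.uint8); W[:,:600]=a; W[:200,600:]=b
cv2.imwrite("pics/s9c.png",W[...,::-1])
h=cv2.cvtColor(s["frame"],cv2.COLOR_RGB2HSV)
m=(((h[...,0]<8)|(h[...,0]>172))&(h[...,1]>170)).astype(np.uint8); m[:140]=0;m[185:]=0;m[:,:295]=0;m[:,345:]=0
p=np.argwhere(m)[:,::-1]; print("red side",len(p),p.mean(0),onplane(s,*p.mean(0),.135))
t0=load("t7");h=cv2.cvtColor(t0["frame"],cv2.COLOR_RGB2HSV)
m=(((h[...,0]<8)|(h[...,0]>172))&(h[...,1]>170)).astype(np.uint8); m[:,:280]=0;m[:,325:]=0;m[:210]=0;m[250:]=0
p=np.argwhere(m)[:,::-1]; print("red top",len(p),p.mean(0),onplane(t0,*p.mean(0),.135),onplane(t0,*p.mean(0),.149))
for f,z in((s,.215),):
    h=cv2.cvtColor(f["frame"],cv2.COLOR_RGB2HSV); m=((h[...,0]>18)&(h[...,0]<36)&(h[...,1]>130)).astype(np.uint8);m[:,270:]=0;m[:,225:]*=1;m[:110]=0;m[160:]=0
    p=np.argwhere(m)[:,::-1]; print("yellow side",len(p),p.mean(0),onplane(f,*p.mean(0),.187+.027),p.min(0),p.max(0)) if len(p) else None
```

```text
[ 0.42868505 -0.13256174  0.31284206] [-1.57088407e+00 -8.33445313e-04  1.66952169e+00] [ 0.91  0.24 -0.88  1.92  0.21  1.07  1.62]
red side 144 [317.81944444 162.88194444] [ 0.42733735 -0.12005373  0.135     ]
red top 78 [301.32051282 226.91025641] [ 0.42939297 -0.13178438  0.135     ] [ 0.42893403 -0.13013349  0.149     ]
yellow side 165 [245.03030303 134.98181818] [ 0.65941755 -0.08069516  0.214     ] [240 127] [250 143]
```

View pics/s9c.png

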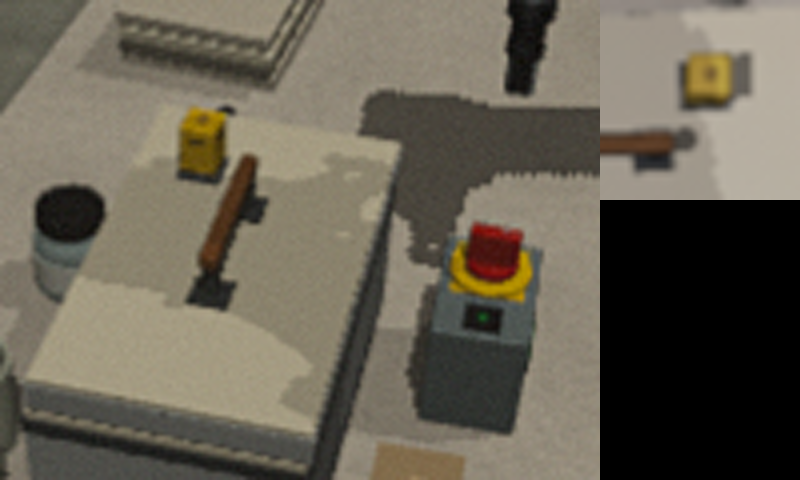

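The probe stands upright with its flange on the lid, the lid is square, and the switch is off with its bar along x. Descending on the switch.

Emit:
drive_tool:
  steps: [44,0,0,-20,0,44,0,0,-35,0,44,0,0,-35,0,44,0,0,-30,0,44,0,0,-25,0]

```text
clock: 51.73
position: [0.4276, -0.1326, 0.1659]
tool_rot: [-1.57, -0.001, 1.669]
force: [0.8, -1.2, 0.0]
grip_width: 0.0441
```

Emit:
drive_tool:
  steps: [44,0,0,-15,0,44,0,0,-10,0,44,0,0,-4,0,44,0,0,0,0,44,0,0,0,0]

```text
clock: 52.15
position: [0.4285, -0.133, 0.1397]
tool_rot: [-1.572, 0.0, 1.669]
force: [0.9, -0.5, -0.0]
grip_width: 0.0438
```

Emit:
drive_tool:
  steps: [30,0,0,0,0,18,0,0,0,0,8,0,0,0,0,8,0,0,0,0,8,0,0,0,0]
  grip_force: 25

```text
clock: 52.57
position: [0.4288, -0.135, 0.14]
tool_rot: [-1.572, 0.003, 1.667]
force: [0.4, -13.0, 7.7]
grip_width: 0.0135
```

Emit:
drive_tool:
  steps: [8,0,0,0,0,8,0,0,0,0,8,0,0,0,0,8,0,0,0,0,8,0,0,0,0]

```text
clock: 52.98
position: [0.4288, -0.135, 0.14]
tool_rot: [-1.572, 0.003, 1.667]
force: [0.3, -14.0, 7.7]
grip_width: 0.0135
```

Emit:
drive_tool:
  steps: [8,0,-1.5,0,0,8,0,-1.5,0,0,8,0,0,0,0,8,0,0,0,0,8,0,0,0,0]

```text
clock: 53.4
position: [0.4288, -0.1354, 0.14]
tool_rot: [-1.573, 0.0, 1.669]
force: [-0.9, 6.1, 12.4]
grip_width: 0.0134
```

Emit:
drive_tool:
  steps: [8,0,0,0,-3,8,0,0,0,-5,8,0,0,0,-5,8,0,0,0,-5,8,0,0,0,-5]

```text
clock: 53.82
position: [0.4289, -0.1356, 0.14]
tool_rot: [-1.573, -0.001, 1.263]
force: [-1.2, 4.6, 10.7]
grip_width: 0.0133
```

Emit:
drive_tool:
  steps: [8,0,0,0,-5,8,0,0,0,-5,8,0,0,0,-5,8,0,0,0,-5,8,0,0,0,-5]

```text
clock: 54.23
position: [0.4288, -0.1358, 0.14]
tool_rot: [-1.572, -0.001, 0.827]
force: [-1.5, 2.6, 10.7]
grip_width: 0.0137
```

Emit:
drive_tool:
  steps: [8,0,0,0,-5,8,0,0,0,-5,8,0,0,0,-5,8,0,0,0,-5,8,0,0,0,-5]

```text
clock: 54.65
position: [0.4287, -0.1359, 0.14]
tool_rot: [-1.572, -0.001, 0.39]
force: [-2.3, 2.6, 11.1]
grip_width: 0.0136
```

Emit:
drive_tool:
  steps: [8,0,0,0,-5,8,0,0,0,-4,8,0,0,0,-3,8,0,0,0,-2,8,0,0,0,0]

```text
clock: 55.07
position: [0.4285, -0.136, 0.14]
tool_rot: [-1.571, -0.001, 0.148]
force: [-1.8, 1.1, 11.6]
grip_width: 0.0138
```

```bash
python3 -c "
from h import *
o=monitor.observe(); print(o['position'],o['tool_rot'],o['force'],o['moment'],o['grip_width'])"
```

```text
[ 0.42854896 -0.13595967  0.13996045] [-1.57142583e+00 -1.42726145e-03  1.47626758e-01] [-1.80768565  1.12648002 11.56175526] [ 0.29843462  0.49490839 -0.0486115 ] 0.013812037408763484
```

Emit:
drive_tool:
  steps: [8,0,0,0,-1,8,0,0,0,-1,8,0,0,0,-1,8,0,0,0,-1,8,0,0,0,0]

```text
clock: 55.48
position: [0.4285, -0.136, 0.14]
tool_rot: [-1.571, -0.001, 0.08]
force: [-2.8, 0.5, 12.7]
grip_width: 0.0137
```

Emit:
drive_tool:
  steps: [16,0,0,0,0,30,0,0,0,0,44,0,0,0,0,44,0,0,0,0,44,0,0,10,0]

```text
clock: 55.9
position: [0.4273, -0.1358, 0.1482]
tool_rot: [-1.57, 0.002, 0.08]
force: [-0.6, 0.0, 0.5]
grip_width: 0.044
```

Emit:
drive_tool:
  steps: [44,0,0,30,0,44,0,0,35,0,44,0,0,35,0,44,0,0,35,0,44,-10,-35,0,0]

```text
clock: 56.32
position: [0.4218, -0.167, 0.2908]
tool_rot: [-1.573, -0.009, 0.087]
force: [2.9, 0.8, 0.4]
grip_width: 0.0438
```

Emit:
drive_tool:
  steps: [44,-5,-38,0,0,44,-5,-38,0,0,44,-5,-38,0,0,44,-5,-38,0,0,44,-5,-38,0,0]

```text
clock: 56.73
position: [0.3923, -0.3627, 0.285]
tool_rot: [-1.571, -0.001, 0.081]
force: [1.4, 0.1, -0.5]
grip_width: 0.0441
```

Emit:
drive_tool:
  steps: [44,0,-38,0,0,44,0,0,0,0,44,0,0,0,0,44,0,0,0,0,44,0,0,0,0]

```text
clock: 57.15
position: [0.3934, -0.3979, 0.2845]
tool_rot: [-1.571, -0.0, 0.082]
force: [0.4, -0.7, -0.6]
grip_width: 0.0441
```

Run:
```python
from h import *
print(monitor.observe()["position"])
s=shot("side","s10",1);t=shot("top","t10",1)
a=cv2.resize(t["frame"][140:245,210:325],(548,500),interpolation=cv2.INTER_CUBIC)
b=cv2.resize(s["frame"][110:220,215:345],(250,212),interpolation=cv2.INTER_CUBIC)
W=np.zeros((500,800,3),np.uint8); W[:,:548]=a; W[:212,550:]=b
c=cv2.resize(t["frame"][130:265,95:235],(250,241)); W[215:456,550:]=c
cv2.imwrite("pics/s10c.png",W[...,::-1])
```

```text
[ 0.39336919 -0.39790623  0.28446657]
```

View pics/s10c.png

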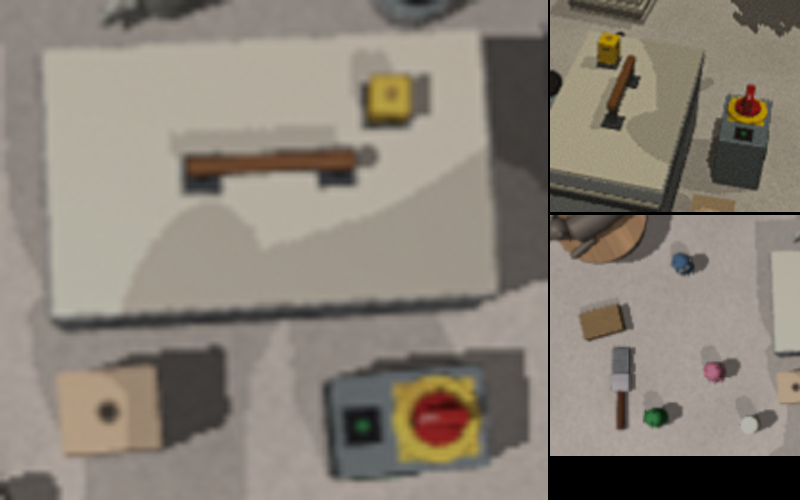

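The last picture shows the lid square and the probe seated upright at (390,98). The switch bar lies along the controller's long side at (438,418), which is on, and everything else is in place. Handing in.

```bash
python3 -c "
from workcell import workorder
print(workorder.job_done())"
```

```text
the job is handed in; nothing more can be done
None
```

The kiln is loaded, closed, fitted with the probe and switched on. I handed the job in at about 57 s of the 210 s allowed; no verdict is reported.

- **Owls:** there were three grey owls. They stand in a row on the chamber floor, about 77 mm apart. The last picture before closing showed all three upright and clear of each other and the walls. They can't be seen under the lid, so I couldn't check them again at the end.
- **Lid:** after I first set it down it was knocked about 35–40 mm aside. I measured it, picked it up again and put it back; the later pictures show it square on the kiln.
- **Probe:** it went in with almost no side force. Its flange seated at the expected height (TCP 215.6 mm, predicted 215.5 mm), and it stands upright.
- **Switch:** the gripper turned about 1.59 rad clockwise while holding the bar. The bar now lies along the controller's long side (on), but I had no direct reading of the joint angle.
- **Other things on the table:** the blue, pink and green owls, scraper, cardboard box and kiln prop look unmoved in the last picture. I did not check the jar, mug or brush closely there.

**Deviations:**
- A finger pressed the chamber wall with about 23 N while releasing the first owl; a later picture showed that owl upright and clear.
- The first grip on the switch was about 3 mm off its axis (about 14 N sideways), and I corrected this before turning it.

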